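# Load two slotted masses on the proof-load hanger, stagger their slots and lift the load

## Task

Proof-load the green bag handle on the test stand. Slide the pile of two slotted masses along the loading deck onto the hanger's stem until the stem is at the end of both slots, and turn the upper (yellow) mass half round so that the two slots point opposite ways and neither mass can slide off. Only then pull the red-handled lever sideways out of its spring clip and swing it all the way to its stop, so that the hanger lifts both masses clear of the deck; leave the lever there and the other things on the table where they are.

Things in the scene. Friction and masses are not known exactly. Their poses are not given: they have to be found in the camera images.
- stand: White and bamboo test stand, fixed to the table. Origin on the table top, straight below the axis of the hanger's stem; x points away from the robot, y to the robot's left, z up. A round column (41 mm thick, 470 mm tall) stands at x = +75, y = -160 mm; from it a white arm reaches to above the stem, 374 to 396 mm above the table. The side towards the robot is open.
- deck_end (a point): Middle of the left (+y) end of the bamboo loading deck, on its top face: 280 mm in y from the stem. The deck is flat, 50 mm above the table, from 75 mm right of the stem to this end and 134 mm wide, with a slippery steel rail 9 mm high and 7 mm wide along each long edge (120 mm between the rails).
- handle_bight (a point): Lowest point of the green bag handle under test (upside down under the white arm, 96 mm wide), about 297 mm above the table, in which the hanger's hook hangs.
- stem_foot (a point): Foot of the hanger's stem, on its axis, at the top face of its round dark pan (102 mm across), which at the start is parked flush in the deck. The stem is a vertical steel rod 12 mm thick that runs up to its hook, 265 mm above the table. It does not swing; the lever raises pan, stem, arm and handle together by 20 mm.
- lower_centre (a point): Centre, half-way up, of the lower, teal slotted mass: a round disc 110 mm across, 12 mm thick, about 600 g. Its slot opens along the disc's own +x: a parallel-sided mouth 36 mm wide from the rim in to 34 mm from the centre, then a 45 degree taper to a slot 16 mm wide whose end wall lies 8 mm beyond the centre. z is up.
- upper_centre (a point): Centre, half-way up, of the upper, yellow slotted mass, the same in shape, size and weight, lying flat on the teal one (its top 24 mm above the deck). The pile starts on the deck left (+y) of the stem, both slots roughly towards the stem.
- lower_mouth (a point): Point in the middle of the mouth of the lower mass's slot, 50 mm from the disc's centre, half-way up.
- upper_mouth (a point): Point in the middle of the mouth of the upper mass's slot, 50 mm from the disc's centre, half-way up.
- lever (a joint): Angle of the lift lever, rad: 0 parked in its clip (rod along the stand's -x, towards the robot), growing as it swings level to the robot's right (towards the stand's -y), 1.35 at its stop. After that it turns stiffly (about 3 to 5 N at the grip) and stays where it is left. To leave the clip takes about 13 N at the red grip, after which it snaps free.
- lever_pivot (a point): Axis of the lever (vertical, in the column), at the height of the rod: 75 mm in x and -160 mm in y from the stand's origin, 90 mm above the table.
- lever_grip (a point): Middle of the lever's red grip, 155 mm from the pivot, 90 mm above the table. The lever is a level rod 16 mm thick; the grip is 23 mm thick and runs from 125 to 187 mm from the pivot. The space round and below the grip is free down to the table or its 12 mm base plate.
- clip (a point): Middle of the C-shaped steel spring clip, on the rod's axis, 100 mm from the pivot. It is 14 mm long and 30 mm high and opens to the stand's -y; its post stands on the +y side of the rod.
- phone: Black phone lying on the table, 150 x 72 x 9 mm. To be left alone.
- spare_mass: Dark steel spare slotted mass lying on the table, 110 mm across, 12 mm thick. To be left alone.
- screwdriver: Screwdriver lying on the table. To be left alone.
- mallet: Hammer lying on the table behind the stand. To be left alone.
- rivet_dish: White bowl, 90 mm across, 30 mm high. To be left alone.
- edge_paint: Dark blue jar, 52 mm across, 85 mm tall. To be left alone.
- card_case: Pink card case, 105 x 75 x 12 mm. To be left alone.
Mind the look-alikes: they are no part of the job. There is more than one size of the part that bears upper_centre; the job needs the middle-sized.

How it is judged:
By the outcome, as a careful person would: the job done as asked, in the order asked, and still so for the second after the job is handed in, with the robot touching nothing.
It also fails if it takes over 72 s, if anything falls off the work surface, if the arm or the gripper's body presses on something with over 40 N, if the wrist force passes 120 N, or if a joint passes its speed limit or range.

## Robot

A 6-joint arm with a two-finger parallel gripper is mounted at the origin on the work surface. World frame = base frame: x ahead of the robot, y to its left, z up, the work surface at z = 0. Lengths are in m, angles in degrees, forces in N, time in s.
With the tool pointing down it reaches from about 0.35 to 0.875 m from the base axis. Payload 4.2 kg.
Tool frame: the origin (TCP) lies at the very end of the fingers, on their centre line; the grasp point (between the pads) lies 19 mm behind it; z points along the fingers, y is the line along which they close (so a half turn about z gives the same grasp; the last joint's range is limited). The gripper opens to 87 mm and grips with 3 to 60 N. Pads are 19 mm wide; open, the fingers measure 117 mm over their backs; the gripper's body (75 mm by 190 mm) begins 51 mm behind the grasp point.
Start: joints at [81.738, 22.042, 0.453, 0, -68.411, -14.817], TCP at [0.245, 0.575, 0.223] pointing down, gripper open.
Joint ranges: [-179.83, 179.83], [-69.29, 118.12], [-61.27, 80.66], [-181.25, 117.63], [-171.15, -9.14], [-177.46, 177.46]. Speed limits (degrees/s): [159.86, 159.86, 180, 180, 180, 180].

## Interface

Orientations are given as a 3x3 rotation matrix whose columns are the frame's x, y, z axes.
In Python, from station import monitor, cams, ticket gives the robot as it stands.
- The arm moves only by the tool drive_tool, never from a script. Its argument "moves" is a list of rows, each an object with "delta_pos": the shift along the tool's x, y, z in mm, a list of three; "turn": the turn about the tool's z in rad; "claw": the opening, from 0 (shut) to 1 (fully open). A call has 1 to 12 rows; each row shifts and turns the commanded pose from where the row before left it, along the tool's axes as they then stand; what a row does not reach is not made up. A row lasts 1/8 s, in which the tool goes at most 62.5 mm and 10.7 degrees, less where a joint would pass 70% of its speed; a pose out of reach is approached as far as the arm can. A call is refused whole if a number of a shift passes 62.5 or a number of a turn 0.188, either way. A call with a gripper value outside its range is refused whole. The fingers move at their own pace and stop on an object; the grip force is fixed at half the most. Time passes only in rows, so rows that do not move let the fingers close. It gives the time, the measured TCP pose, the force, the opening and the grip force at its end, in the units of the state.
- monitor.sense(): the state, without advancing time (a new reading comes with each control period).
- cams.capture(name): name is "scene" or "top" or "wrist"; returns a dict with "color" (480x640x3 uint8, red, green, blue), "range_z" (480x640 float32, m along the optical axis (not along the pixel's ray), 0 where there is no reading), "vertical_fov" (degrees; the focal length in pixels is half the picture's height over the tangent of half this angle, whatever the lens; pixels are square), "cx", "cy" (the principal point, pixels), "extrinsics" (4x4, takes a point from camera to world coordinates). Camera axes: x right, y down, z forward; pixel columns grow to the right and rows downward; lengths in m; the calibration is good to about 2 mm. A picture is of the moment at which its call begins.
- ticket.finish_job(): hands the job in; it is judged then, once.
The state is a dict: "time_s": time; "joints": joint angles; "joint_velocities": joint speeds; "effort": joint torques, N m; "tcp_pos": TCP position; "ee_rot": TCP orientation; "wrist_force": force on the tool from outside, world axes, zero at the start; "moment": the same for the moment, N m; "gripper_width": opening from 0.0 (shut) to 1.0 (fully open); "gripper_force": force on a finger pad.
Only numpy, scipy, OpenCV 4.12 (cv2) and the standard library are available. Lean on these libraries where they do the work, as an engineer would, in place of code of your own. Each camera call takes 0.05 s, during which the arm holds its last target. There are 200 camera calls.

## Working session

There is one attempt and no reset: what is moved stays moved. The work goes in short steps, Python scripts to look and compute and a tool call to move; the robot and the scene stay as the last step left them, time stands still between calls to the robot, and variables do not carry over. Pictures are saved under pics/ and viewed, at most 10 in all, crops included, and the job is handed in when it is done.

Besides the shell and the picture viewer there is one more tool, called after "Emit:" by a JSON object that holds its "name" and its "arguments", one argument or row to a line. drive_tool: Moves the arm, as the interface text tells. Its arguments: {"type":"object","properties":{"moves":{"type":"array","items":{"type":"object","properties":{"delta_pos":{"type":"array","items":{"type":"number"}},"turn":{"type":"number"},"claw":{"type":"number"}}}}},"required":["moves"]}

```bash
mkdir -p pics; cat > h.py <<'E'
import numpy as np,cv2
from station import monitor,cams,ticket
def cap(n):
    c=cams.capture(n); c['f']=240/np.tan(np.radians(c['vertical_fov'])/2); return c
def pts(c):
    v,u=np.mgrid[0:480,0:640]; z=c['range_z']
    p=np.stack([(u-c['cx'])/c['f']*z,(v-c['cy'])/c['f']*z,z],-1)
    E=c['extrinsics']; return p@E[:3,:3].T+E[:3,3]
def ray(c,u,v,h):
    E=c['extrinsics']; d=E[:3,:3]@np.array([(u-c['cx'])/c['f'],(v-c['cy'])/c['f'],1]); o=E[:3,3]
    return o+d*(h-o[2])/d[2]
def proj(c,P):
    E=c['extrinsics']; q=E[:3,:3].T@(np.array(P)-E[:3,3]); return q[:2]/q[2]*c['f']+[c['cx'],c['cy']]
def save(c,n): cv2.imwrite('pics/'+n,c['color'][:,:,::-1])
E
python3 - <<'E'
from h import *
for n in('scene','top'):
    c=cap(n); save(c,n+'0.png'); print(n,c['f'],c['extrinsics'].round(3).tolist(),c['cx'],c['cy'])
s=monitor.sense(); print(s)
E
```

```text
scene 519.6738224243784 [[-0.559, 0.463, -0.688, 1.348], [0.829, 0.331, -0.45, 0.54], [0.019, -0.822, -0.569, 0.848], [0.0, 0.0, 0.0, 1.0]] 321.35430878786696 242.8109282149613
top 520.5435592611841 [[-0.004, -0.993, 0.116, 0.373], [-1.0, 0.004, 0.006, -0.012], [-0.007, -0.116, -0.993, 1.653], [0.0, 0.0, 0.0, 1.0]] 317.9843997896764 238.8865309144455
{'time_s': 0.1, 'joints': array([ 8.17408383e+01,  2.20857572e+01,  3.86977445e-01, -2.54514288e-02,
       -6.84115478e+01, -1.48174490e+01]), 'joint_velocities': array([-0.01726787, -0.09233871,  0.15509726,  0.14650532, -0.01006876,
        0.03051046]), 'effort': array([-1.27926369e-04, -3.91689742e+01,  1.87935072e+01,  4.23201844e+00,
        1.34543166e-02, -7.07381537e-05]), 'tcp_pos': array([0.24473851, 0.57449558, 0.22157064]), 'ee_rot': array([[ 9.19917381e-01, -3.92111645e-01, -6.85372144e-04],
       [-3.92112233e-01, -9.19915533e-01, -1.84623781e-03],
       [ 9.34468644e-05,  1.96712906e-03, -9.99998061e-01]]), 'wrist_force': array([ 0.14175084, -0.96960385, -0.36930987]), 'moment': array([-0.04209168, -0.06433912, -0.0160343 ]), 'gripper_force': 0.0, 'gripper_width': 0.9996748771105863}
```

View pics/scene0.png

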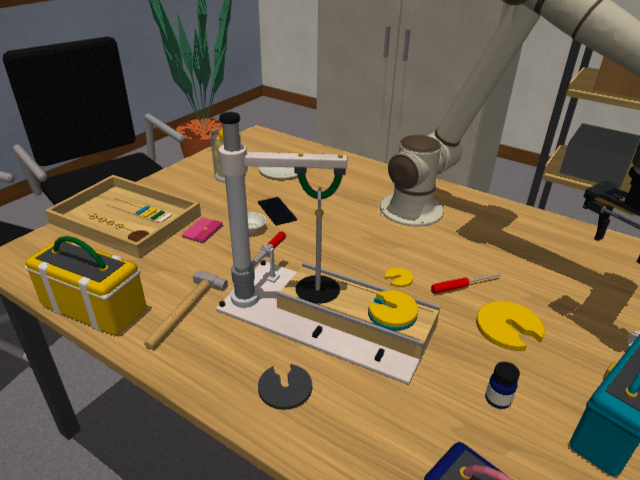

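View pics/top0.png

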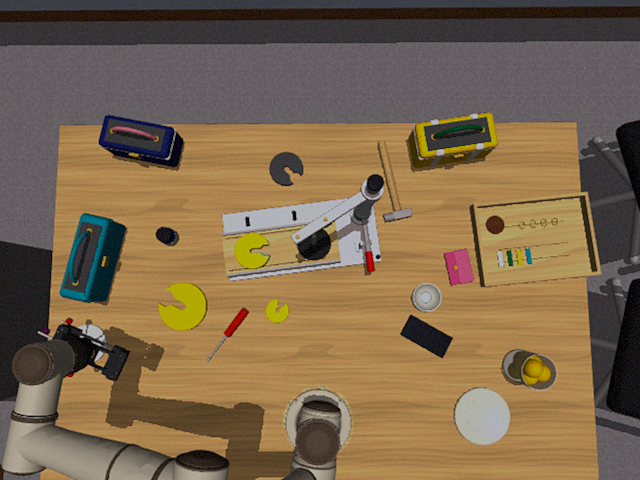

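The wanted yellow mass is at top (253,250) and scene (393,308), lying on teal. The look-alikes are the small yellow at top (277,310), the large yellow at (183,306) and the dark spare at (286,168). I choose the one on the deck. The stem and pan are near top (315,245), the red grip near (369,260).

```bash
cat > m.py <<'E'
from h import *
def disc(c,hue,zt,zlo,zhi,roi=None,R=.055):
    hsv=cv2.cvtColor(c['color'],cv2.COLOR_RGB2HSV); P=pts(c)
    m=((hsv[...,0]>=hue[0])&(hsv[...,0]<=hue[1])&(hsv[...,1]>110)&(hsv[...,2]>50)&(P[...,2]>zlo)&(P[...,2]<zhi)).astype(np.uint8)
    if roi is not None: m&=(np.hypot(P[...,0]-roi[0],P[...,1]-roi[1])<roi[2]).astype(np.uint8)
    cs,_=cv2.findContours(m,cv2.RETR_EXTERNAL,cv2.CHAIN_APPROX_NONE)
    k=max(cs,key=cv2.contourArea); W=np.array([ray(c,*q[0],zt)[:2] for q in k])
    return W,m
def circ(W,R=.055):
    from scipy.optimize import least_squares
    (x,y),r=cv2.minEnclosingCircle((W*1000).astype(np.float32)); x/=1000;y/=1000
    for _ in range(4):
        d=np.hypot(W[:,0]-x,W[:,1]-y); g=W[abs(d-R)<.005]
        s=least_squares(lambda p:np.hypot(g[:,0]-p[0],g[:,1]-p[1])-p[2],[x,y,R],loss='soft_l1',f_scale=.001).x; x,y=s[:2]
    d=np.hypot(W[:,0]-x,W[:,1]-y); i=W[d<.034]-[x,y]
    n=i.mean(0) if len(i) else np.zeros(2)
    return s,np.degrees(np.arctan2(n[1],n[0])),len(i)
E
python3 - <<'E'
from m import *
for n in('top','scene'):
    c=cap(n); P=pts(c); W,m=disc(c,(22,34),.074,.066,.085)
    print(n,'yellow',circ(W))
    hsv=cv2.cvtColor(c['color'],cv2.COLOR_RGB2HSV)
    red=((hsv[...,0]<6)|(hsv[...,0]>174))&(hsv[...,1]>150)&(P[...,2]>.075)&(P[...,2]<.12)&(P[...,1]<.1)
    q=P[red]; print('red',red.sum(),q.mean(0),q.max(0)); xy=q[:,:2]-q[:,:2].mean(0); print(np.linalg.svd(xy,full_matrices=False)[2][0])
    dk=(abs(P[...,2]-.051)<.012)&(P[...,0]>.3)&(P[...,0]<.75)&(abs(P[...,1])<.35)
    k=max(cv2.findContours(dk.astype(np.uint8),0,1)[0],key=cv2.contourArea)
    W=np.array([ray(c,*q[0],.055)[:2] for q in k]); r=cv2.minAreaRect((W*1000).astype(np.float32)); print('deck',r)
    pan=dk&(hsv[...,2]<60)&(abs(P[...,2]-.05)<.008)&(P[...,1]<.1)&(P[...,1]>-.15)
    k=max(cv2.findContours(pan.astype(np.uint8),0,1)[0],key=cv2.contourArea); W=np.array([ray(c,*q[0],.05)[:2] for q in k]); print('pan',len(W),circ(W,.051))
    col=P[(P[...,2]>.43)&(P[...,2]<.5)]; print('coltop',len(col),col.mean(0) if len(col) else 0, np.median(P[(P[...,2]>.455)&(P[...,2]<.49)],0))
c=cap('scene');cv2.imwrite('pics/crop.png',cv2.resize(c['color'][130:390,210:460,::-1],None,fx=2.3,fy=2.3))
E
```

```text
top yellow (array([0.52352591, 0.20063691, 0.05364925]), np.float64(-86.98110015264167), 29)
red 132 [ 0.48658406 -0.15566203  0.10093467] [ 0.51752035 -0.14314456  0.10913025]
[-0.9930689  -0.11753367]
deck ((535.2216796875, 115.44085693359375), (135.9821319580078, 355.3887634277344), 7.287976264953613)
pan 101 (array([0.54694663, 0.01160581, 0.05045615]), np.float64(32.03606549136569), 28)
coltop 740 [0.38689268 0.31007238 0.47062663] [ 0.62581049 -0.12045232  0.47741908]
scene yellow (array([0.52759901, 0.19763295, 0.05626348]), np.float64(-89.93321367079864), 36)
red 130 [ 0.49384075 -0.15442416  0.09853466] [ 0.52198921 -0.1448482   0.10448511]
[0.99239998 0.12305396]
deck ((541.4918823242188, 111.45487213134766), (158.12921142578125, 360.7995300292969), 7.364577293395996)
pan 127 (array([0.54850989, 0.0087054 , 0.05055432]), np.float64(-147.35830535119345), 23)
coltop 2189 [-0.19988428 -0.04670319  0.45702733] [-0.05927342 -0.12048856  0.46990404]
```

View pics/crop.png

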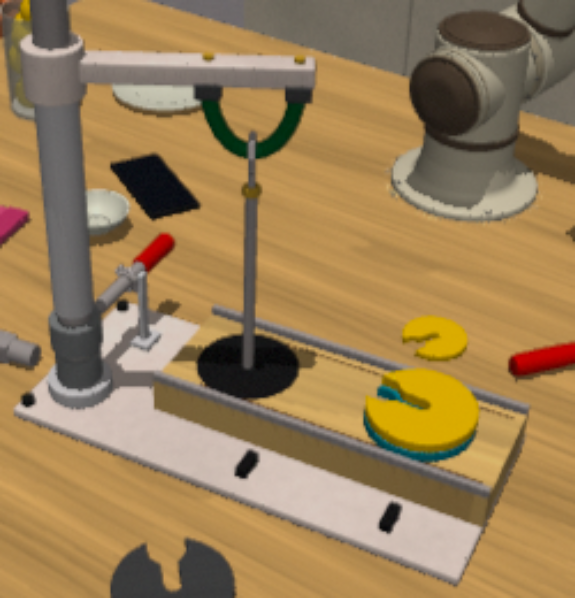

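Crop: the middle-sized yellow disc lies on teal between the rails at crop (420,410), with teal peeping out in its slot. Stem foot is at (248,365). The measured stem (≈.548,.012), yaw ≈7.3° and the grip agree with the given sizes. Next I need the wrist's height profile, to see what passes under the white arm.

```bash
python3 - <<'E'
from h import *
t=monitor.sense()['tcp_pos']
Q=np.vstack([pts(cap(n))[cap(n)['range_z']>0] for n in('top','scene')])
c=cap('wrist'); print('wristcam',np.round(c['extrinsics'],3).tolist(),c['f'])
d=Q-t; r=np.hypot(d[:,0],d[:,1])
for a in np.arange(0,.6,.03):
    k=(d[:,2]>a)&(d[:,2]<a+.03)&(r<.3)
    if k.sum(): print(round(a,2),k.sum(),d[k].min(0).round(3)[:2],d[k].max(0).round(3)[:2])
E
```

```text
wristcam [[-0.392, -0.89, -0.232, 0.308], [-0.92, 0.38, 0.099, 0.549], [0.0, 0.252, -0.968, 0.385], [0.0, 0.0, 0.0, 1.0]] 415.2715130382268
0.0 127 [-0.027 -0.056] [0.261 0.097]
0.03 145 [-0.03  -0.062] [0.033 0.05 ]
0.06 525 [-0.067 -0.097] [0.068 0.066]
0.09 2024 [-0.071 -0.103] [0.071 0.089]
0.12 229 [-0.048 -0.092] [ 0.033 -0.001]
0.15 309 [-0.033 -0.04 ] [0.053 0.042]
0.18 229 [-0.037 -0.043] [ 0.039 -0.009]
0.21 268 [-0.035 -0.043] [0.041 0.002]
0.24 203 [-0.039 -0.044] [0.046 0.015]
0.27 293 [-0.217 -0.044] [0.044 0.016]
0.3 935 [-0.224 -0.138] [0.043 0.067]
0.33 4288 [-0.221 -0.234] [0.043 0.065]
0.36 3413 [-0.214 -0.255] [0.041 0.04 ]
0.39 2603 [-0.211 -0.26 ] [-0.137 -0.073]
0.42 1882 [-0.205 -0.261] [-0.143 -0.134]
0.45 227 [-0.192 -0.251] [-0.162 -0.196]
```

Emit:
{"name": "drive_tool", "arguments": {
  "moves": [
    {"turn": 0.0},
    {"delta_pos": [0,-60,0]},
    {"delta_pos": [0,-60,0],"turn": 0.1}
  ]
}}

```text
invalid input
```

```bash
python3 - <<'E'
from h import *
s=monitor.sense();print(s['joints'].round(1),s['tcp_pos'].round(3),s['ee_rot'].round(3).tolist())
E
```

```text
[ 81.7  22.    0.4  -0.  -68.4 -14.8] [0.245 0.575 0.222] [[0.92, -0.392, -0.0], [-0.392, -0.92, -0.0], [0.0, 0.0, -1.0]]
```

Rows seem to need all three fields. I'll move above the pile, checking the wrist's shape in that configuration and looking through the wrist camera.

Emit:
{"name": "drive_tool", "arguments": {
  "moves": [
    {"delta_pos": [30,50,0],"turn": 0,"claw": 1},
    {"delta_pos": [50,35,0],"turn": 0,"claw": 1},
    {"delta_pos": [50,35,0],"turn": 0,"claw": 1},
    {"delta_pos": [50,35,0],"turn": 0,"claw": 1},
    {"delta_pos": [50,35,0],"turn": 0,"claw": 1},
    {"delta_pos": [50,30,0],"turn": 0,"claw": 1},
    {"delta_pos": [50,30,0],"turn": 0,"claw": 1}
  ]
}}

```text
time_s: 1.38
tcp_pos: [0.4514, 0.2141, 0.2231]
ee_rot: [[0.92, -0.392, 0.001], [-0.392, -0.92, 0.001], [0.001, -0.001, -1.0]]
wrist_force: [-0.3, -0.1, 0.5]
gripper_width: 0.999
gripper_force: 0.0
```

```bash
python3 - <<'E'
from m import *
s=monitor.sense();print(s['time_s'],s['joints'].round(1),s['tcp_pos'].round(3),s['ee_rot'].round(3).tolist())
t=s['tcp_pos']; b=np.arctan2(t[1],t[0]);er=np.array([np.cos(b),np.sin(b)]);et=np.array([-er[1],er[0]])
C={n:cap(n) for n in('top','scene','wrist')}
Q=np.vstack([pts(C[n])[C[n]['range_z']>0] for n in('top','scene')])
d=Q-t; a=d[:,:2]@er; l=d[:,:2]@et
for h in np.arange(.06,.5,.03):
    k=(d[:,2]>h)&(d[:,2]<h+.03)&(abs(l)<.25)&(a<.12)&(a>-.3)&(np.hypot(Q[:,0]-.55,Q[:,1]-.01)>.11)
    if k.sum(): print(round(h,2),k.sum(),'rad',a[k].min().round(3),a[k].max().round(3),'lat',l[k].min().round(3),l[k].max().round(3))
# white arm, stand frame
y=np.radians(7.3);R=np.array([[np.cos(y),-np.sin(y)],[np.sin(y),np.cos(y)]])
S=(Q[:,:2]-[.548,.012])@R
u=np.array([-.424,.906]);al=S@u;la=S@np.array([-.906,-.424])
for lo,hi in((.285,.33),(.33,.368),(.37,.405)):
    k=(Q[:,2]>lo)&(Q[:,2]<hi)&(abs(la)<.06)&(al>-.12)&(al<.09); print(lo,k.sum(),'along',np.percentile(al[k],[1,99]).round(3),'lat',np.percentile(la[k],[1,99]).round(3))
save(C['wrist'],'w1.png'); save(C['scene'],'s1.png')
E
```

```text
1.375 [ 44.    9.7 -16.7   0.  -63.5  22.9] [0.451 0.214 0.223] [[0.92, -0.392, 0.001], [-0.392, -0.92, 0.001], [0.001, -0.001, -1.0]]
0.06 648 rad -0.063 0.091 lat -0.092 0.077
0.09 2225 rad -0.092 0.096 lat -0.097 0.082
0.12 583 rad -0.071 0.055 lat -0.076 0.044
0.15 733 rad -0.034 0.062 lat -0.044 0.05
0.18 514 rad -0.039 0.043 lat -0.047 0.031
0.21 677 rad -0.039 0.044 lat -0.047 0.032
0.24 803 rad -0.047 0.048 lat -0.052 0.193
0.27 1873 rad -0.075 0.046 lat -0.049 0.211
0.3 3026 rad -0.135 0.046 lat -0.049 0.216
0.33 6373 rad -0.184 0.046 lat -0.049 0.217
0.36 3700 rad -0.271 0.041 lat -0.043 0.164
0.39 2295 rad -0.3 -0.121 lat 0.02 0.146
0.42 2038 rad -0.3 -0.171 lat 0.018 0.132
0.45 1490 rad -0.3 -0.223 lat 0.02 0.118
0.48 320 rad -0.3 -0.274 lat 0.032 0.091
0.285 315 along [-0.037  0.03 ] lat [-0.018  0.013]
0.33 260 along [-0.052  0.046] lat [-0.016  0.002]
0.37 2115 along [-0.118  0.051] lat [-0.016  0.013]
```

View pics/w1.png

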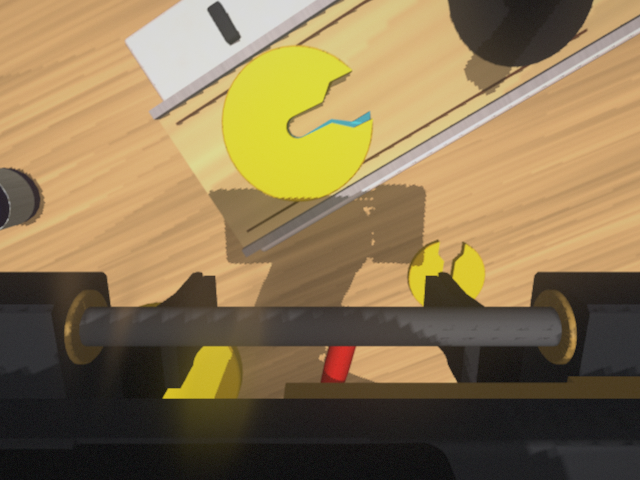

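View pics/s1.png

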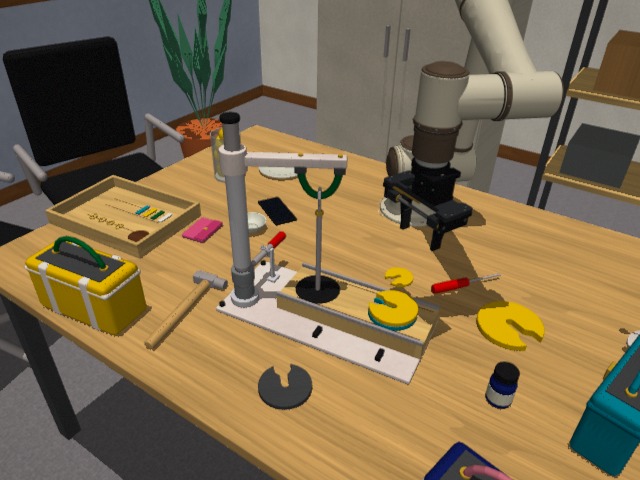

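Wrist view: yellow slot end near (292,128), mouth near (362,95), with teal peeping at its lower wall, so both slots are within about 10° of the deck's direction. Scene view: the wrist has a side link to the robot's left, at the white arm's height when the tool is low.

Plan:
1. Push the pile with the outer face of one open finger, TCP to the left of it.
2. Rub the yellow rim counter-clockwise from the robot's side.
3. Finish with a finger in its mouth.

Emit:
{"name": "drive_tool", "arguments": {
  "moves": [
    {"delta_pos": [0,0,0],"turn": -0.177,"claw": 1},
    {"delta_pos": [0,0,0],"turn": -0.177,"claw": 1},
    {"delta_pos": [0,0,0],"turn": -0.177,"claw": 1},
    {"delta_pos": [35,-48,0],"turn": 0,"claw": 1},
    {"delta_pos": [35,-49,40],"turn": 0,"claw": 1},
    {"delta_pos": [0,0,50],"turn": 0,"claw": 1},
    {"delta_pos": [0,0,40],"turn": 0,"claw": 1},
    {"delta_pos": [0,0,20],"turn": 0,"claw": 1},
    {"delta_pos": [0,0,0],"turn": 0,"claw": 1}
  ]
}}

```text
time_s: 2.65
tcp_pos: [0.5022, 0.3138, 0.0762]
ee_rot: [[0.992, 0.129, -0.003], [0.129, -0.992, -0.003], [-0.003, 0.003, -1.0]]
wrist_force: [0.4, 0.6, 0.5]
gripper_width: 0.998
gripper_force: 0.0
```

```bash
cat > st.py <<'E'
from m import *
Y=np.radians(7.3);R=np.array([[np.cos(Y),-np.sin(Y)],[np.sin(Y),np.cos(Y)]]); O=np.array([.548,.012])
def S(p): return (np.asarray(p)[:2]-O)@R*1000
def show():
    s=monitor.sense(); y=s['ee_rot'][:,1]; print('t',round(s['time_s'],2),'stand',S(s['tcp_pos']).round(1),'z',round(s['tcp_pos'][2]*1000,1),'yaw_y stand',round(np.degrees(np.arctan2(y[1],y[0]))-7.3,1),'F',s['wrist_force'].round(1),'j',s['joints'].round(0))
def yel(names=('top','scene')):
    for n in names:
        c=cap(n); W,m=disc(c,(22,34),.074,.066,.088,roi=(.54,.1,.18)); s,a,k=circ(W); print(n,'yellow',S(s[:2]).round(1),'r',s[2].round(4),'slot',round(a-7.3,1),k)
def teal(names=('top','scene')):
    for n in names:
        c=cap(n); W,m=disc(c,(80,100),.062,.045,.075,roi=(.54,.1,.18)); print(n,'teal',S(circ(W)[0][:2]).round(1),circ(W)[0][2].round(4),len(W))
E
python3 -c "
from st import *
show();yel(('top','scene'))
c=cap('scene');P=pts(c);t=cap('top');hs=[cv2.cvtColor(q['color'],cv2.COLOR_RGB2HSV) for q in (c,t)]
t0=monitor.sense()['tcp_pos']
Q=np.vstack([P[c['range_z']>0],pts(t)[t['range_z']>0]]);d=(Q-t0);b=np.arctan2(t0[1],t0[0]);er=np.array([np.cos(b),np.sin(b)]);a=d[:,:2]@er;l=d[:,:2]@[-er[1],er[0]]
for h in (.27,.30,.33,.36):
  for r in (-.2,-.15,-.1,-.05,0):
    k=(d[:,2]>h)&(d[:,2]<h+.03)&(a>r)&(a<r+.05)&(l>-.1)&(l<.3)
    if k.sum(): print(h,r,l[k].min().round(3),l[k].max().round(3))
"
```

```text
t 2.65 stand [ -7.  305.2] z 76.2 yaw_y stand -89.9 F [0.4 0.6 0.5] j [ 48.  27. -15.  -0. -48.  50.]
top yellow [ -0.5 189.5] r 0.0534 slot -94.6 29
scene yellow [  3.8 186.5] r 0.0563 slot -99.8 36
0.27 -0.1 0.058 0.093
0.27 -0.05 -0.044 0.217
0.27 0 -0.045 0.143
0.3 -0.1 0.034 0.217
0.3 -0.05 -0.044 0.22
0.3 0 -0.045 0.154
0.33 -0.15 0.096 0.102
0.33 -0.1 0.06 0.219
0.33 -0.05 -0.045 0.22
0.33 0 -0.045 0.131
0.36 -0.2 0.084 0.088
0.36 -0.15 0.084 0.172
0.36 -0.1 0.095 0.178
0.36 -0.05 -0.043 0.162
0.36 0 -0.039 0.041
```

Emit:
{"name": "drive_tool", "arguments": {
  "moves": [
    {"delta_pos": [6,0,0],"turn": 0,"claw": 1},
    {"delta_pos": [0,0,19],"turn": 0,"claw": 1},
    {"delta_pos": [0,0,0],"turn": 0,"claw": 1},
    {"delta_pos": [0,0,0],"turn": 0,"claw": 1}
  ]
}}

```text
time_s: 3.35
tcp_pos: [0.5103, 0.3146, 0.0598]
ee_rot: [[0.992, 0.128, 0.001], [0.128, -0.992, 0.001], [0.001, -0.001, -1.0]]
wrist_force: [-0.3, 0.2, 0.4]
gripper_width: 1.001
gripper_force: 0.0
```

```bash
python3 -c "
from st import *
show()"
```

```text
t 3.35 stand [  1.  304.9] z 59.8 yaw_y stand -89.9 F [-0.3  0.2  0.4] j [ 47.  29. -15.   0. -46.  50.]
```

Emit:
{"name": "drive_tool", "arguments": {
  "moves": [
    {"delta_pos": [0,0,5],"turn": 0,"claw": 1},
    {"delta_pos": [0,5,0],"turn": 0,"claw": 1},
    {"delta_pos": [0,8,0],"turn": 0,"claw": 1},
    {"delta_pos": [0,8,0],"turn": 0,"claw": 1},
    {"delta_pos": [0,10,0],"turn": 0,"claw": 1},
    {"delta_pos": [0,10,0],"turn": 0,"claw": 1},
    {"delta_pos": [0,12,0],"turn": 0,"claw": 1},
    {"delta_pos": [0,12,0],"turn": 0,"claw": 1},
    {"delta_pos": [0,12,0],"turn": 0,"claw": 1},
    {"delta_pos": [0,10,0],"turn": 0,"claw": 1},
    {"delta_pos": [0,5,0],"turn": 0,"claw": 1},
    {"delta_pos": [0,0,0],"turn": 0,"claw": 1}
  ]
}}

```text
time_s: 4.85
tcp_pos: [0.5221, 0.2237, 0.0542]
ee_rot: [[0.992, 0.128, 0.002], [0.128, -0.992, 0.002], [0.002, -0.002, -1.0]]
wrist_force: [0.5, 3.0, -1.6]
gripper_width: 1.0
gripper_force: 1.8
```

```bash
python3 -c "
from st import *
show();yel()
c=cap('wrist');save(c,'w2.png')"
```

```text
t 4.85 stand [  1.2 213.3] z 54.2 yaw_y stand -90.0 F [ 0.5  3.  -1.6] j [ 40.  27. -20.  -0. -44.  58.]
top yellow [  0.8 107.6] r 0.0537 slot 143.6 53
scene yellow [  4.5 105.6] r 0.0567 slot -139.9 44
```

View pics/w2.png

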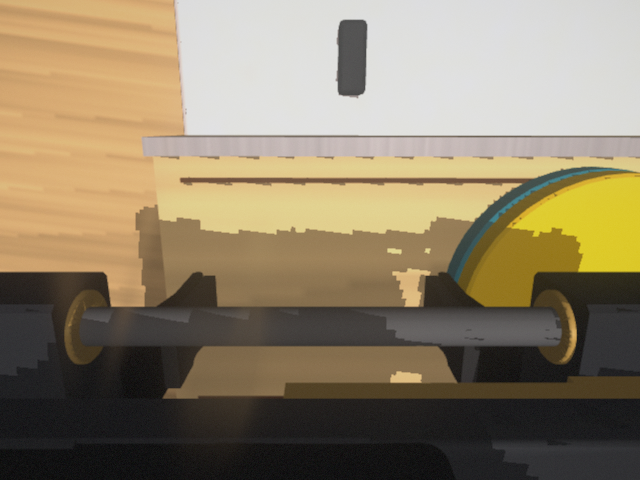

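Yellow is now at stand y≈106, pushed by the finger (finger face about 52 mm from the TCP); teal shows just under its left rim. I'll check the slots in a scene crop before they reach the stem.

```bash
python3 -c "
from st import *
c=cap('scene');cv2.imwrite('pics/s2.png',cv2.resize(c['color'][240:360,270:450,::-1],None,fx=4.4,fy=4.4,interpolation=2))"
```

```text
(no output)
```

View pics/s2.png

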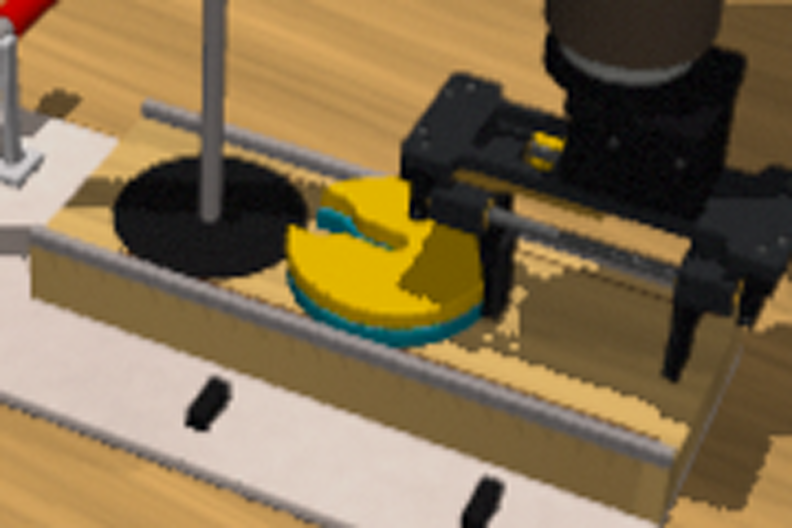

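The slots point at the stem (slot end (400,240), mouth (310,212)). I'll go on pushing.

Emit:
{"name": "drive_tool", "arguments": {
  "moves": [
    {"delta_pos": [0,6,0],"turn": 0,"claw": 1},
    {"delta_pos": [0,8,0],"turn": 0,"claw": 1},
    {"delta_pos": [0,8,0],"turn": 0,"claw": 1},
    {"delta_pos": [0,8,0],"turn": 0,"claw": 1},
    {"delta_pos": [0,8,0],"turn": 0,"claw": 1},
    {"delta_pos": [0,8,0],"turn": 0,"claw": 1},
    {"delta_pos": [0,8,0],"turn": 0,"claw": 1},
    {"delta_pos": [0,8,0],"turn": 0,"claw": 1},
    {"delta_pos": [0,8,0],"turn": 0,"claw": 1},
    {"delta_pos": [0,8,0],"turn": 0,"claw": 1},
    {"delta_pos": [0,8,0],"turn": 0,"claw": 1},
    {"delta_pos": [0,0,0],"turn": 0,"claw": 1}
  ]
}}

```text
time_s: 6.55
tcp_pos: [0.5325, 0.1377, 0.0542]
ee_rot: [[0.992, 0.128, 0.0], [0.128, -0.992, -0.0], [0.0, 0.0, -1.0]]
wrist_force: [0.7, 3.5, -1.3]
gripper_width: 0.999
gripper_force: 1.5
```

```bash
python3 -c "
from st import *
show();yel()"
```

```text
t 6.55 stand [  0.6 126.7] z 54.2 yaw_y stand -90.0 F [ 0.7  3.5 -1.3] j [ 31.  25. -22.   0. -43.  66.]
top yellow [-28.8  18.4] r 0.055 slot 82.0 51
scene yellow [ 6.4 20. ] r 0.0548 slot -140.8 25
```

Emit:
{"name": "drive_tool", "arguments": {
  "moves": [
    {"delta_pos": [0,5,0],"turn": 0,"claw": 1},
    {"delta_pos": [0,5,0],"turn": 0,"claw": 1},
    {"delta_pos": [0,5,0],"turn": 0,"claw": 1},
    {"delta_pos": [0,2,0],"turn": 0,"claw": 1},
    {"delta_pos": [0,0,0],"turn": 0,"claw": 1}
  ]
}}

```text
time_s: 7.28
tcp_pos: [0.5348, 0.1218, 0.0542]
ee_rot: [[0.992, 0.128, 0.001], [0.128, -0.992, 0.001], [0.001, -0.001, -1.0]]
wrist_force: [0.2, 5.6, 1.1]
gripper_width: 1.004
gripper_force: 3.1
```

Emit:
{"name": "drive_tool", "arguments": {
  "moves": [
    {"delta_pos": [0,2,0],"turn": 0,"claw": 1},
    {"delta_pos": [0,2,0],"turn": 0,"claw": 1}
  ]
}}

```text
time_s: 7.52
tcp_pos: [0.5352, 0.1183, 0.0542]
ee_rot: [[0.992, 0.128, 0.001], [0.128, -0.992, 0.002], [0.001, -0.001, -1.0]]
wrist_force: [-1.5, 8.8, -0.1]
gripper_width: 0.999
gripper_force: 4.0
```

Emit:
{"name": "drive_tool", "arguments": {
  "moves": [
    {"delta_pos": [0,2,0],"turn": 0,"claw": 1},
    {"delta_pos": [0,0,0],"turn": 0,"claw": 1}
  ]
}}

```text
time_s: 7.78
tcp_pos: [0.5355, 0.1162, 0.0542]
ee_rot: [[0.992, 0.128, 0.001], [0.128, -0.992, 0.001], [0.001, -0.001, -1.0]]
wrist_force: [-0.7, 7.2, 0.1]
gripper_width: 0.999
gripper_force: 3.6
```

Emit:
{"name": "drive_tool", "arguments": {
  "moves": [
    {"delta_pos": [0,2,0],"turn": 0,"claw": 1},
    {"delta_pos": [0,1,0],"turn": 0,"claw": 1}
  ]
}}

```text
time_s: 8.02
tcp_pos: [0.5359, 0.1157, 0.0545]
ee_rot: [[0.992, 0.127, 0.002], [0.127, -0.992, 0.005], [0.003, -0.005, -1.0]]
wrist_force: [-6.1, 18.8, 2.1]
gripper_width: 0.998
gripper_force: 9.8
```

Emit:
{"name": "drive_tool", "arguments": {
  "moves": [
    {"delta_pos": [0,1,0],"turn": 0,"claw": 1},
    {"delta_pos": [0,1,0],"turn": 0,"claw": 1}
  ]
}}

```text
time_s: 8.28
tcp_pos: [0.536, 0.1154, 0.0545]
ee_rot: [[0.992, 0.126, 0.003], [0.126, -0.992, 0.008], [0.004, -0.007, -1.0]]
wrist_force: [-7.4, 25.2, 2.5]
gripper_width: 0.993
gripper_force: 13.3
```

```bash
python3 -c "
from st import *
show();yel()
c=cap('scene');cv2.imwrite('pics/s3.png',cv2.resize(c['color'][240:340,270:410,::-1],None,fx=5,fy=5,interpolation=2))"
```

```text
t 8.28 stand [  1.3 104.1] z 54.5 yaw_y stand -90.0 F [-7.4 25.2  2.5] j [ 29.  25. -22.  -0. -42.  69.]
top yellow [-29.   -4.3] r 0.055 slot 53.8 54
scene yellow [21.5 -3.3] r 0.0519 slot -150.7 20
```

View pics/s3.png

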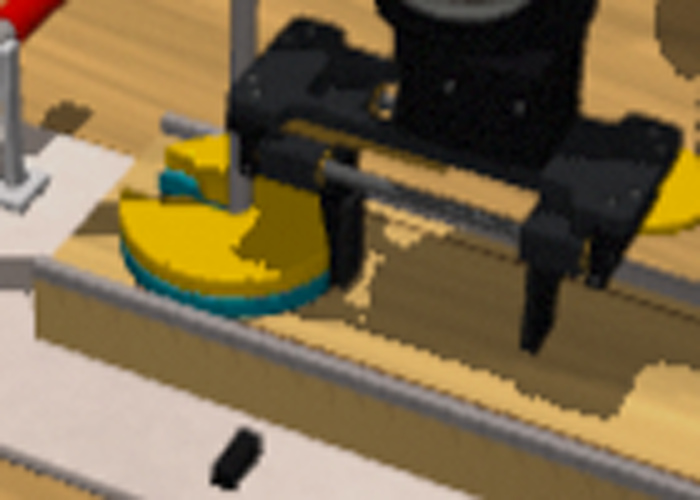

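The stem sits at the slots' end (crop (240,205)) and the push stopped at 25 N just where predicted, so the pile is seated. I'll back off, rise, turn the tool and go round to the robot's side of the stem.

Emit:
{"name": "drive_tool", "arguments": {
  "moves": [
    {"delta_pos": [0,-8,0],"turn": 0,"claw": 1},
    {"delta_pos": [0,-42,0],"turn": 0,"claw": 1},
    {"delta_pos": [0,0,-50],"turn": 0.187,"claw": 1},
    {"delta_pos": [0,0,0],"turn": 0.187,"claw": 1},
    {"delta_pos": [0,0,0],"turn": 0.187,"claw": 1},
    {"delta_pos": [0,0,0],"turn": 0.187,"claw": 1},
    {"delta_pos": [0,0,0],"turn": 0.187,"claw": 1},
    {"delta_pos": [0,0,0],"turn": 0.187,"claw": 1},
    {"delta_pos": [0,0,0],"turn": 0.187,"claw": 1},
    {"delta_pos": [0,0,0],"turn": 0.187,"claw": 1},
    {"delta_pos": [0,0,0],"turn": 0.187,"claw": 1},
    {"delta_pos": [0,0,0],"turn": 0.187,"claw": 1}
  ]
}}

```text
time_s: 9.93
tcp_pos: [0.5286, 0.158, 0.1035]
ee_rot: [[-0.177, -0.984, -0.003], [-0.984, 0.177, -0.003], [0.003, 0.002, -1.0]]
wrist_force: [0.1, -0.1, -0.1]
gripper_width: 1.002
gripper_force: 0.0
```

Emit:
{"name": "drive_tool", "arguments": {
  "moves": [
    {"delta_pos": [0,0,0],"turn": 0.05,"claw": 1},
    {"delta_pos": [19,52,0],"turn": 0,"claw": 1},
    {"delta_pos": [19,53,0],"turn": 0,"claw": 1},
    {"delta_pos": [0,0,0],"turn": 0,"claw": 1}
  ]
}}

```text
time_s: 10.42
tcp_pos: [0.4137, 0.142, 0.1032]
ee_rot: [[-0.219, -0.976, -0.006], [-0.976, 0.219, -0.005], [0.006, 0.005, -1.0]]
wrist_force: [-0.2, -0.3, 0.5]
gripper_width: 1.001
gripper_force: 0.0
```

```bash
python3 -c "
from st import *
show();yel()"
```

```text
t 10.43 stand [-116.7  146. ] z 103.2 yaw_y stand 160.1 F [-0.2 -0.3  0.5] j [ 40.  12. -34.  -0. -44. -53.]
top yellow [-13.9   2.6] r 0.0521 slot -11.3 28
scene yellow [ 5.4 -2.2] r 0.0557 slot -116.8 24
```

Emit:
{"name": "drive_tool", "arguments": {
  "moves": [
    {"delta_pos": [49,-21,0],"turn": 0,"claw": 1},
    {"delta_pos": [49,-21,0],"turn": 0,"claw": 1},
    {"delta_pos": [0,0,20],"turn": 0,"claw": 1},
    {"delta_pos": [0,0,16],"turn": 0,"claw": 1},
    {"delta_pos": [0,0,0],"turn": 0,"claw": 1}
  ]
}}

```text
time_s: 11.15
tcp_pos: [0.4384, 0.0399, 0.067]
ee_rot: [[-0.22, -0.975, -0.003], [-0.975, 0.22, -0.002], [0.002, 0.003, -1.0]]
wrist_force: [-0.1, 0.7, -0.2]
gripper_width: 1.0
gripper_force: 0.0
```

```bash
python3 -c "
from st import *
show();yel()
c=cap('wrist');save(c,'w4.png')"
```

```text
t 11.15 stand [-105.2   41.6] z 67.0 yaw_y stand 160.0 F [-0.1  0.7 -0.2] j [ 27.  15. -36.   0. -38. -39.]
top yellow [ 16.5 -29.3] r 0.055 slot 0.7 37
scene yellow [ 5.6 -2.3] r 0.0553 slot -119.1 24
```

View pics/w4.png

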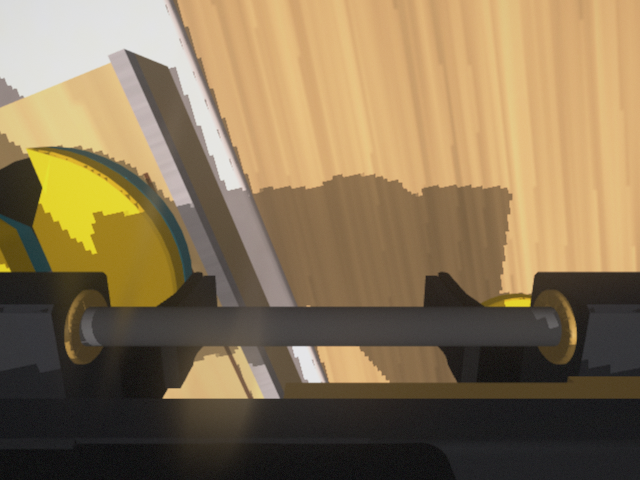

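Wrist view: the left finger is just outside the yellow rim near (190,290), and the yellow/teal mouth is visible at (35,200). I'll press inward and feel the force.

Emit:
{"name": "drive_tool", "arguments": {
  "moves": [
    {"delta_pos": [0,-4,2],"turn": 0,"claw": 1},
    {"delta_pos": [0,-3,0],"turn": 0,"claw": 1},
    {"delta_pos": [0,-1,0],"turn": 0,"claw": 1}
  ]
}}

```text
time_s: 11.68
tcp_pos: [0.4448, 0.0391, 0.066]
ee_rot: [[-0.22, -0.976, -0.003], [-0.976, 0.22, -0.0], [0.001, 0.003, -1.0]]
wrist_force: [-7.5, 4.6, 4.3]
gripper_width: 1.001
gripper_force: 3.7
```

Emit:
{"name": "drive_tool", "arguments": {
  "moves": [
    {"delta_pos": [0,-2,0],"turn": 0,"claw": 1},
    {"delta_pos": [0,0,0],"turn": 0,"claw": 1}
  ]
}}

```text
time_s: 11.92
tcp_pos: [0.4456, 0.0382, 0.0659]
ee_rot: [[-0.22, -0.976, -0.005], [-0.976, 0.22, -0.001], [0.002, 0.005, -1.0]]
wrist_force: [-8.6, 3.5, 6.0]
gripper_width: 0.997
gripper_force: 4.2
```

Emit:
{"name": "drive_tool", "arguments": {
  "moves": [
    {"delta_pos": [0,-1,0],"turn": 0,"claw": 1},
    {"delta_pos": [10.6,-0.5,0],"turn": -0.1,"claw": 1},
    {"delta_pos": [10.6,-0.5,0],"turn": -0.1,"claw": 1},
    {"delta_pos": [10.6,-0.5,0],"turn": -0.1,"claw": 1},
    {"delta_pos": [0,0,0],"turn": 0,"claw": 1}
  ]
}}

```text
time_s: 12.55
tcp_pos: [0.4432, 0.0058, 0.0654]
ee_rot: [[0.078, -0.997, -0.007], [-0.997, -0.078, -0.001], [0.001, 0.007, -1.0]]
wrist_force: [-7.6, 2.7, 3.2]
gripper_width: 0.999
gripper_force: 3.6
```

```bash
cat >> st.py <<'E'
def mouth():
    # yellow top-face contour in the wrist view -> stand coords; slot = contour points well inside the rim
    c=cap('wrist'); hsv=cv2.cvtColor(c['color'],cv2.COLOR_RGB2HSV); P=pts(c)
    m=(hsv[...,0]>18)&(hsv[...,0]<36)&(hsv[...,1]>150)&(hsv[...,2]>60)&(abs(P[...,2]-.074)<.006)
    q=(P[m][:,:2]-O)@R*1000; q=q[np.hypot(*q.T)<62]; a=np.degrees(np.arctan2(q[:,1],q[:,0])); r=np.hypot(*q.T)
    k=(r>42)&(r<50); print('yellow angles at r42-50:',np.histogram(a[k],bins=np.arange(-180,181,10))[0]); return c
E
python3 -c "
from st import *
show();mouth();yel(('scene',))"
```

```text
t 12.55 stand [-104.7    7.1] z 65.4 yaw_y stand -182.8 F [-7.6  2.7  3.2] j [ 22.  16. -36.  -0. -39. -17.]
yellow angles at r42-50: [350 400 416 436 450 450 464 469 116   0   0   0   0   0   0   0   0   0
   0   0   0   0   0   0   0   0   0   0   0   0   0   0   0   0   0  32]
scene yellow [ 7.8 -2.3] r 0.0556 slot -100.5 24
```

It turns with the finger: mouth centre now at about −75°. I'll continue the stroke.

Emit:
{"name": "drive_tool", "arguments": {
  "moves": [
    {"delta_pos": [10.6,-0.5,0],"turn": -0.1,"claw": 1},
    {"delta_pos": [10.6,-0.5,0],"turn": -0.1,"claw": 1},
    {"delta_pos": [10.6,-0.5,0],"turn": -0.1,"claw": 1},
    {"delta_pos": [10.6,-0.5,0],"turn": -0.1,"claw": 1},
    {"delta_pos": [0,0,0],"turn": 0,"claw": 1}
  ]
}}

```text
time_s: 13.28
tcp_pos: [0.4538, -0.0354, 0.0647]
ee_rot: [[0.46, -0.888, -0.01], [-0.888, -0.46, -0.002], [-0.003, 0.01, -1.0]]
wrist_force: [-6.3, -1.3, 1.7]
gripper_width: 0.998
gripper_force: 3.0
```

```bash
python3 -c "
from st import *
show();mouth();yel(('scene',))"
```

```text
t 13.28 stand [-99.5 -35. ] z 64.7 yaw_y stand -159.9 F [-6.3 -1.3  1.7] j [ 16.  17. -34.  -0. -39.  11.]
yellow angles at r42-50: [  0   0 249 404 409 428 451 466 460 479 117   0   0   0   0   0   0   0
   0   0   0   0   0   0   0   0   0   0   0   0   0   0   0   0   0   0]
scene yellow [ 7.4 -1.6] r 0.0563 slot -96.8 45
```

Mouth now ≈ −55°. Second stroke.

Emit:
{"name": "drive_tool", "arguments": {
  "moves": [
    {"delta_pos": [0,6,0],"turn": 0,"claw": 1},
    {"delta_pos": [-19.5,-1.7,0],"turn": 0.175,"claw": 1},
    {"delta_pos": [-19.5,-1.7,0],"turn": 0.175,"claw": 1},
    {"delta_pos": [-19.5,-1.7,0],"turn": 0.175,"claw": 1},
    {"delta_pos": [-19.5,-1.7,0],"turn": 0.175,"claw": 1},
    {"delta_pos": [0,0,0],"turn": 0,"claw": 1},
    {"delta_pos": [0,-5,0],"turn": 0,"claw": 1},
    {"delta_pos": [0,-1,0],"turn": 0,"claw": 1}
  ]
}}

```text
time_s: 14.38
tcp_pos: [0.4469, 0.0379, 0.0658]
ee_rot: [[-0.218, -0.976, -0.004], [-0.976, 0.218, 0.0], [0.001, 0.004, -1.0]]
wrist_force: [-9.7, 9.7, 8.2]
gripper_width: 0.998
gripper_force: 6.2
```

```bash
python3 -c "
from st import *
show()"
```

```text
t 14.38 stand [-97.   38.6] z 65.8 yaw_y stand 160.1 F [-9.7  9.7  8.2] j [ 26.  16. -35.  -0. -39. -38.]
```

Emit:
{"name": "drive_tool", "arguments": {
  "moves": [
    {"delta_pos": [10.5,-0.5,0],"turn": -0.1,"claw": 1},
    {"delta_pos": [10.5,-0.5,0],"turn": -0.1,"claw": 1},
    {"delta_pos": [10.5,-0.5,0],"turn": -0.1,"claw": 1},
    {"delta_pos": [10.5,-0.5,0],"turn": -0.1,"claw": 1},
    {"delta_pos": [10.5,-0.5,0],"turn": -0.1,"claw": 1},
    {"delta_pos": [10.5,-0.5,0],"turn": -0.1,"claw": 1},
    {"delta_pos": [10.5,-0.5,0],"turn": -0.1,"claw": 1},
    {"delta_pos": [0,0,0],"turn": 0,"claw": 1}
  ]
}}

```text
time_s: 15.38
tcp_pos: [0.4542, -0.0354, 0.0648]
ee_rot: [[0.46, -0.888, -0.008], [-0.888, -0.46, -0.001], [-0.003, 0.008, -1.0]]
wrist_force: [-4.5, -1.0, 1.8]
gripper_width: 0.996
gripper_force: 2.5
```

```bash
python3 -c "
from st import *
show();c=mouth();yel(('scene',));s=cap('scene')['color'][240:340,260:400,::-1]
cv2.imwrite('pics/s5.png',np.hstack([cv2.resize(s,(420,300)),cv2.resize(c['color'][...,::-1],(380,300))]))"
```

```text
t 15.38 stand [-99.1 -35.1] z 64.8 yaw_y stand -159.9 F [-4.5 -1.   1.8] j [ 16.  17. -34.  -0. -39.  11.]
yellow angles at r42-50: [  0   0 227 396 408 438 442 447 466 470 475 472 201   0   0   0   0   0
   0   0   0   0   0   0   0   0   0   0   0   0   0   0   0   0   0   0]
scene yellow [ 8.2 -2.6] r 0.0573 slot -9.8 21
```

View pics/s5.png

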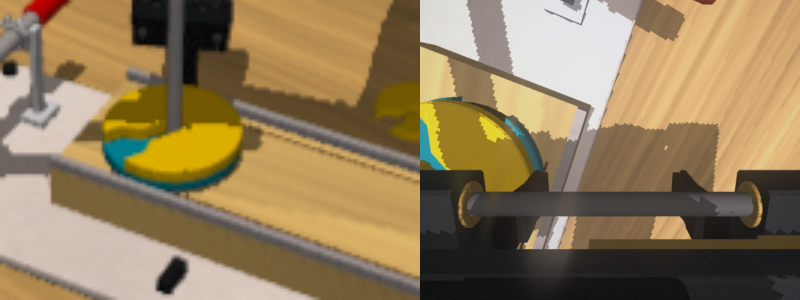

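The scene crop shows yellow's mouth turned clear of teal's (yellow mouth at about −33°), with teal still filling below. One more stroke.

Emit:
{"name": "drive_tool", "arguments": {
  "moves": [
    {"delta_pos": [0,6,0],"turn": 0,"claw": 1},
    {"delta_pos": [-19.5,-1.7,0],"turn": 0.175,"claw": 1},
    {"delta_pos": [-19.5,-1.7,0],"turn": 0.175,"claw": 1},
    {"delta_pos": [-19.5,-1.7,0],"turn": 0.175,"claw": 1},
    {"delta_pos": [-19.5,-1.7,0],"turn": 0.175,"claw": 1},
    {"delta_pos": [0,0,0],"turn": 0,"claw": 1},
    {"delta_pos": [0,-6,0],"turn": 0,"claw": 1},
    {"delta_pos": [0,-1,0],"turn": 0,"claw": 1}
  ]
}}

```text
time_s: 16.52
tcp_pos: [0.4467, 0.038, 0.0657]
ee_rot: [[-0.218, -0.976, -0.006], [-0.976, 0.218, -0.0], [0.001, 0.006, -1.0]]
wrist_force: [-12.6, 10.3, 9.0]
gripper_width: 0.999
gripper_force: 7.5
```

Emit:
{"name": "drive_tool", "arguments": {
  "moves": [
    {"delta_pos": [10.5,-0.6,0],"turn": -0.1,"claw": 1},
    {"delta_pos": [10.5,-0.6,0],"turn": -0.1,"claw": 1},
    {"delta_pos": [10.5,-0.6,0],"turn": -0.1,"claw": 1},
    {"delta_pos": [10.5,-0.6,0],"turn": -0.1,"claw": 1},
    {"delta_pos": [10.5,-0.6,0],"turn": -0.1,"claw": 1},
    {"delta_pos": [10.5,-0.6,0],"turn": -0.1,"claw": 1},
    {"delta_pos": [10.5,-0.6,0],"turn": -0.1,"claw": 1},
    {"delta_pos": [0,0,0],"turn": 0,"claw": 1}
  ]
}}

```text
time_s: 17.52
tcp_pos: [0.4549, -0.0355, 0.0647]
ee_rot: [[0.461, -0.888, -0.01], [-0.888, -0.461, -0.002], [-0.003, 0.01, -1.0]]
wrist_force: [-6.6, -1.7, 1.6]
gripper_width: 1.0
gripper_force: 3.1
```

```bash
python3 -c "
from st import *
show();mouth();yel(('scene',))"
```

```text
t 17.52 stand [-98.4 -35.3] z 64.7 yaw_y stand -159.9 F [-6.6 -1.7  1.6] j [ 16.  17. -34.  -0. -39.  11.]
yellow angles at r42-50: [  0   0 180 405 419 436 442 462 469 472 470 475 346   0   0   0   0   0
   0   0   0   0   0   0   0   0   0   0   0   0   0   0   0   0   0   0]
scene yellow [ 8.3 -2.3] r 0.0582 slot 91.7 18
```

```bash
cat >> st.py <<'E'
def hist(n='scene',z=.074,hue=(18,36)):
    # colour under rays to points on the ring r=44..50 at height z
    c=cap(n); hsv=cv2.cvtColor(c['color'],cv2.COLOR_RGB2HSV); out=''
    for a in range(-180,180,6):
        v=[]
        for r in (44,47,50):
            p=O+R@(np.array([r*np.cos(np.radians(a)),r*np.sin(np.radians(a))])/1000)
            u=proj(c,[*p,z]).round().astype(int); h=hsv[u[1],u[0]]
            v.append('Y' if hue[0]<=h[0]<=hue[1] and h[1]>200 else 'T' if 80<h[0]<100 and h[1]>120 else '.')
        out+=max(set(v),key=v.count)
    print(n,'from -180 step 6:',out[:15],out[15:30],out[30:45],out[45:])
E
python3 -c "
from st import *
hist();hist('top')"
```

```text
scene from -180 step 6: YYYY...YYYYYYYY YYYYYYYYYYYYYTT TTT.YYYYYYYYYYY YYYYYYYYYYYYYYY
top from -180 step 6: ..............Y YYYYYYYYY...... ............... .YYYYYYYY......
```

Colours round the ring show teal through yellow's mouth from −12° to +18°, so the mouth is at about +4° and is turning well. One more stroke brings it to about +35°, where the finger can enter from the far side.

Emit:
{"name": "drive_tool", "arguments": {
  "moves": [
    {"delta_pos": [0,6,0],"turn": 0,"claw": 1},
    {"delta_pos": [-19.5,-1.7,0],"turn": 0.175,"claw": 1},
    {"delta_pos": [-19.5,-1.7,0],"turn": 0.175,"claw": 1},
    {"delta_pos": [-19.5,-1.7,0],"turn": 0.175,"claw": 1},
    {"delta_pos": [-19.5,-1.7,0],"turn": 0.175,"claw": 1},
    {"delta_pos": [0,0,0],"turn": 0,"claw": 1},
    {"delta_pos": [0,-6,0],"turn": 0,"claw": 1},
    {"delta_pos": [0,0,0],"turn": 0,"claw": 1}
  ]
}}

```text
time_s: 18.73
tcp_pos: [0.4458, 0.0382, 0.0653]
ee_rot: [[-0.219, -0.976, -0.009], [-0.976, 0.219, -0.001], [0.002, 0.008, -1.0]]
wrist_force: [-13.1, 8.7, 7.7]
gripper_width: 1.0
gripper_force: 7.1
```

Emit:
{"name": "drive_tool", "arguments": {
  "moves": [
    {"delta_pos": [10.5,-0.5,0],"turn": -0.1,"claw": 1},
    {"delta_pos": [10.5,-0.5,0],"turn": -0.1,"claw": 1},
    {"delta_pos": [10.5,-0.5,0],"turn": -0.1,"claw": 1},
    {"delta_pos": [10.5,-0.5,0],"turn": -0.1,"claw": 1},
    {"delta_pos": [10.5,-0.5,0],"turn": -0.1,"claw": 1},
    {"delta_pos": [10.5,-0.5,0],"turn": -0.1,"claw": 1},
    {"delta_pos": [0,0,0],"turn": 0,"claw": 1}
  ]
}}

```text
time_s: 19.6
tcp_pos: [0.4496, -0.0254, 0.0647]
ee_rot: [[0.37, -0.929, -0.011], [-0.929, -0.37, -0.002], [-0.002, 0.011, -1.0]]
wrist_force: [-7.8, 0.6, 3.2]
gripper_width: 1.0
gripper_force: 3.7
```

```bash
python3 -c "
from st import *
show();hist();hist('top')"
```

```text
t 19.6 stand [-102.4  -24.6] z 64.7 yaw_y stand -165.6 F [-7.8  0.6  3.2] j [ 17.  17. -35.  -0. -39.   4.]
scene from -180 step 6: YYYY...YYYYYYYY YYYYYYYYYYYYYYY YTTTTTTYYYYYYYY YYYYYYYYYYYYYYY
top from -180 step 6: .............YY YYYYYYYYY...... ............... .YYYYYYY.......
```

Emit:
{"name": "drive_tool", "arguments": {
  "moves": [
    {"delta_pos": [0,6,0],"turn": 0,"claw": 1},
    {"delta_pos": [-19.5,-1.7,0],"turn": 0.175,"claw": 1},
    {"delta_pos": [-19.5,-1.7,0],"turn": 0.175,"claw": 1},
    {"delta_pos": [-19.5,-1.7,0],"turn": 0.175,"claw": 1},
    {"delta_pos": [0,0,0],"turn": 0,"claw": 1},
    {"delta_pos": [0,-6,0],"turn": 0,"claw": 1},
    {"delta_pos": [0,0,0],"turn": 0,"claw": 1},
    {"delta_pos": [10.5,-0.5,0],"turn": -0.1,"claw": 1},
    {"delta_pos": [10.5,-0.5,0],"turn": -0.1,"claw": 1},
    {"delta_pos": [10.5,-0.5,0],"turn": -0.1,"claw": 1},
    {"delta_pos": [10.5,-0.5,0],"turn": -0.1,"claw": 1},
    {"delta_pos": [0,0,0],"turn": 0,"claw": 1}
  ]
}}

```text
time_s: 21.2
tcp_pos: [0.4467, -0.0122, 0.065]
ee_rot: [[0.251, -0.968, -0.008], [-0.968, -0.251, -0.002], [-0.001, 0.008, -1.0]]
wrist_force: [-6.5, 0.1, 2.4]
gripper_width: 0.998
gripper_force: 3.1
```

```bash
python3 -c "
from st import *
show();hist();hist('top');yel(('scene',))"
```

```text
t 21.2 stand [-103.6  -11.1] z 65.0 yaw_y stand -172.7 F [-6.5  0.1  2.4] j [ 19.  16. -35.  -0. -39.  -5.]
scene from -180 step 6: YYYY...YYYYYYYY YYYYYYYYYYYYYYY YYYYYTTTTT.YYYY YYYYYYYYYYYYYYY
top from -180 step 6: ...........YYYY YYYYYYYYY...... ............... .YYYYYY........
scene yellow [6.1 2.1] r 0.0579 slot -39.2 18
```

Yellow's mouth is at ≈ +45°, about 135° turned. I'll go round the left end to the far side and put a finger in the mouth from above.

Emit:
{"name": "drive_tool", "arguments": {
  "moves": [
    {"delta_pos": [0,15,0],"turn": 0,"claw": 1},
    {"delta_pos": [0,0,-40],"turn": 0.1625,"claw": 1},
    {"delta_pos": [0,0,0],"turn": 0.1625,"claw": 1},
    {"delta_pos": [0,0,0],"turn": 0.1625,"claw": 1},
    {"delta_pos": [0,0,0],"turn": 0.1625,"claw": 1},
    {"delta_pos": [-47,27,0],"turn": 0,"claw": 1},
    {"delta_pos": [-47,27,0],"turn": 0,"claw": 1},
    {"delta_pos": [-47,27,0],"turn": 0,"claw": 1},
    {"delta_pos": [-32,-53,0],"turn": 0,"claw": 1},
    {"delta_pos": [-32,-53,0],"turn": 0,"claw": 1},
    {"delta_pos": [-32,-53,0],"turn": 0,"claw": 1},
    {"delta_pos": [0,0,0],"turn": 0,"claw": 1}
  ]
}}

```text
time_s: 22.85
tcp_pos: [0.6029, 0.1747, 0.1045]
ee_rot: [[-0.386, -0.922, 0.002], [-0.922, 0.386, 0.0], [-0.001, -0.001, -1.0]]
wrist_force: [-0.5, -0.3, -0.2]
gripper_width: 1.001
gripper_force: 0.0
```

```bash
python3 -c "
from st import *
show();hist();hist('top');yel()"
```

```text
t 22.85 stand [ 75.1 154.4] z 104.5 yaw_y stand 150.0 F [-0.5 -0.3 -0.2] j [ 31.  28.  -8.   0. -54. -54.]
scene from -180 step 6: YYYY...YYYYYYYY YYYYYYYYYYYYYYY YYYYYTTTT...... ..............Y
top from -180 step 6: YYYYYYYYYYYYYYY YYYYYYYYY...... ............... .YYYYYYYYYYYYYY
top yellow [3.  1.2] r 0.0532 slot 31.6 29
scene yellow [5.9 2.6] r 0.0582 slot -55.6 17
```

Emit:
{"name": "drive_tool", "arguments": {
  "moves": [
    {"delta_pos": [41.3,-23,0],"turn": 0,"claw": 1},
    {"delta_pos": [41.3,-23,0],"turn": 0,"claw": 1},
    {"delta_pos": [41.3,-23,0],"turn": 0,"claw": 1},
    {"delta_pos": [0,0,0],"turn": 0,"claw": 1},
    {"delta_pos": [0,0,15],"turn": 0,"claw": 1}
  ]
}}

```text
time_s: 23.68
tcp_pos: [0.6154, 0.0342, 0.0924]
ee_rot: [[-0.385, -0.923, 0.004], [-0.923, 0.385, 0.001], [-0.002, -0.003, -1.0]]
wrist_force: [0.7, 0.0, -0.6]
gripper_width: 1.005
gripper_force: 0.0
```

```bash
python3 -c "
from st import *
show()
c=cap('scene');w=cap('wrist');cv2.imwrite('pics/s6.png',np.hstack([cv2.resize(c['color'][240:340,260:400,::-1],(420,300)),cv2.resize(w['color'][...,::-1],(380,300))]))"
```

```text
t 23.68 stand [69.7 13.5] z 92.4 yaw_y stand 150.1 F [ 0.7  0.  -0.6] j [ 18.  28. -11.   0. -51. -41.]
```

View pics/s6.png

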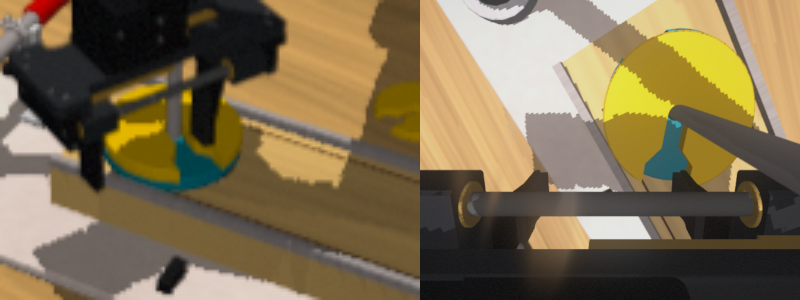

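I've now viewed 11 pictures, one over the limit of 10, so I'll view no more and go by numbers. This one showed the mouth at wrist-half (658,175) and the finger beside it near (690,170).

```bash
cat >> st.py <<'E'
def ring(n='wrist',z=.074,rs=(40,44,48,52)):
    c=cap(n); hsv=cv2.cvtColor(c['color'],cv2.COLOR_RGB2HSV)
    for r in rs:
        out=''
        for a in range(-180,180,4):
            p=O+R@(np.array([r*np.cos(np.radians(a)),r*np.sin(np.radians(a))])/1000)
            u=proj(c,[*p,z]).round().astype(int)
            if not(0<=u[0]<640 and 0<=u[1]<480): out+='-';continue
            h=hsv[u[1],u[0]]; out+='Y' if 18<=h[0]<=36 and h[1]>200 else 'T' if 80<h[0]<100 and h[1]>120 else '.'
        i=[-180+4*k for k,q in enumerate(out) if q=='T']; print(n,r,out,i[:1],i[-1:])
E
python3 -c "
from st import *
ring()
s=monitor.sense();t=s['tcp_pos'];y=s['ee_rot'][:,1];f=S(t+y*.047);print('finger',f.round(1),np.degrees(np.arctan2(f[1],f[0])))"
```

```text
wrist 40 ....YY.Y.................Y................YY...Y....TTTTTTTTTTT...Y.Y.YYY..........Y.Y.Y.Y [28] [68]
wrist 44 ................................................Y...TTTTTTT.....Y..YYY..Y........Y..Y.Y... [28] [52]
wrist 48 .....................................................TTTTTTT.....Y.YYYY.Y................. [32] [56]
wrist 52 .................................................................YY.YYYYYY................ [] []
finger [27.2 37.3] 53.89711579396108
```

Emit:
{"name": "drive_tool", "arguments": {
  "moves": [
    {"delta_pos": [-3,-2,0],"turn": 0,"claw": 1},
    {"delta_pos": [0,0,12],"turn": 0,"claw": 1},
    {"delta_pos": [0,0,11],"turn": 0,"claw": 1},
    {"delta_pos": [0,0,0],"turn": 0,"claw": 1}
  ]
}}

```text
time_s: 24.32
tcp_pos: [0.617, 0.0356, 0.0662]
ee_rot: [[-0.386, -0.923, -0.003], [-0.923, 0.386, -0.001], [0.002, 0.003, -1.0]]
wrist_force: [0.5, -0.6, -0.1]
gripper_width: 0.996
gripper_force: 0.0
```

```bash
python3 -c "
from st import *
show()"
```

```text
t 24.32 stand [71.5 14.7] z 66.2 yaw_y stand 150.0 F [ 0.5 -0.6 -0.1] j [ 18.  30. -11.  -0. -49. -41.]
```

Emit:
{"name": "drive_tool", "arguments": {
  "moves": [
    {"delta_pos": [-5.2,5.1,0],"turn": -0.1,"claw": 1},
    {"delta_pos": [-5.2,5.1,0],"turn": -0.1,"claw": 1},
    {"delta_pos": [-5.2,5.1,0],"turn": -0.1,"claw": 1},
    {"delta_pos": [-5.2,5.1,0],"turn": -0.1,"claw": 1},
    {"delta_pos": [-5.2,5.1,0],"turn": -0.1,"claw": 1},
    {"delta_pos": [0,0,0],"turn": 0,"claw": 1}
  ]
}}

```text
time_s: 25.08
tcp_pos: [0.5992, 0.0664, 0.0684]
ee_rot: [[0.104, -0.995, 0.002], [-0.995, -0.103, 0.0], [-0.0, -0.002, -1.0]]
wrist_force: [2.1, -0.2, -0.5]
gripper_width: 1.0
gripper_force: 0.8
```

```bash
python3 -c "
from st import *
show();ring();ring('scene');yel()"
```

```text
t 25.07 stand [57.7 47.5] z 68.4 yaw_y stand -181.4 F [ 2.1 -0.2 -0.5] j [ 22.  28. -14.   0. -48. -16.]
wrist 40 YYYYYYYYYYYYYYYYYY.YYYYY..YY........................Y....TTTTTT......YYYYYYYYYYYYY.......Y [48] [68]
wrist 44 YY.YYY.Y.YYYYY.Y...Y....Y...............................TTTTTTT.....Y...YYYYYYYYYY.......Y [44] [68]
wrist 48 ..YY..Y..Y..Y.Y..........................................TTTTTT......YYYYYYYY.YY.Y.......Y [48] [68]
wrist 52 .......................................................................YYYYY...YYY.......Y [] []
scene 40 .......................................................................................... [] []
scene 44 .......................................................................................... [] []
scene 48 ...................YYYYY.....................................T............................ [64] [64]
scene 52 ..................YYYYYY....................................TT.......YYYYYYYY............. [60] [64]
top yellow [-2.7  1.7] r 0.0525 slot -114.1 26
scene yellow [ -8.9 -52.9] r 0.055 slot 63.4 14
```

Emit:
{"name": "drive_tool", "arguments": {
  "moves": [
    {"delta_pos": [-5.2,5.1,2],"turn": -0.1,"claw": 1},
    {"delta_pos": [-5.2,5.1,0],"turn": -0.1,"claw": 1},
    {"delta_pos": [-2.6,2.6,0],"turn": -0.05,"claw": 1},
    {"delta_pos": [0,0,0],"turn": 0,"claw": 1}
  ]
}}

```text
time_s: 25.78
tcp_pos: [0.5856, 0.0768, 0.0674]
ee_rot: [[0.347, -0.938, 0.005], [-0.938, -0.347, 0.001], [0.001, -0.005, -1.0]]
wrist_force: [4.9, -1.1, 1.8]
gripper_width: 0.997
gripper_force: 2.2
```

```bash
python3 -c "
from st import *
show();ring()"
```

```text
t 25.77 stand [45.5 59.5] z 67.4 yaw_y stand -167.0 F [ 4.9 -1.1  1.8] j [ 23.  27. -16.   0. -47.  -3.]
wrist 40 ..YYYYYYYYYYYYYYYYYYYYYY..YYY...........................YY...TTTT.......YYYYYYYYYYYYY..... [64] [76]
wrist 44 ..YYYYYYYYYYYYYYYY.....Y.Y.................................TTTTTTT......YYYYYYYYYYYYY..... [56] [80]
wrist 48 ..YYY..YYYYY.YYYYYY.........................................TTTTTT.......YYYYYYY..YYYY.... [60] [80]
wrist 52 ...YYY.....Y.Y..............................................................YYY....YYY.... [] []
```

Emit:
{"name": "drive_tool", "arguments": {
  "moves": [
    {"delta_pos": [-0.6,2.5,0],"turn": 0,"claw": 1},
    {"delta_pos": [-0.6,2.5,0],"turn": 0,"claw": 1},
    {"delta_pos": [0,0,0],"turn": 0,"claw": 1}
  ]
}}

```text
time_s: 26.2
tcp_pos: [0.5792, 0.0756, 0.0664]
ee_rot: [[0.346, -0.938, 0.002], [-0.938, -0.346, -0.0], [0.001, -0.002, -1.0]]
wrist_force: [3.7, -1.2, 1.7]
gripper_width: 1.0
gripper_force: 2.0
```

```bash
python3 -c "
from st import *
show();ring(rs=(40,44,48))"
```

```text
t 26.2 stand [39.1 59.1] z 66.4 yaw_y stand -167.1 F [ 3.7 -1.2  1.7] j [ 23.  27. -17.   0. -46.  -3.]
wrist 40 ...YYYYYYYYYYYYY..YYYYYYYYY............................Y.Y.Y..TTTTTT.......YYYYYYYYY...... [68] [88]
wrist 44 ..YYYYY.YYYYYYYYYYYY.YY......................................TTTTTTT.....YYYYYYYYYY....... [64] [88]
wrist 48 ..YYY..Y....YYYY.............................................TTTTTTT......YYY.YYYYYYY..... [64] [88]
```

The mouth is now at ≈ 87° (teal shows from 64° to past 88°, finger at the leading wall), and no stray forces. I'll withdraw the finger, rise, leave by the left end, then map the wrist and forearm for the lever reach.

Emit:
{"name": "drive_tool", "arguments": {
  "moves": [
    {"delta_pos": [1.8,-7.8,0],"turn": 0,"claw": 1},
    {"delta_pos": [0,0,-20],"turn": 0,"claw": 1},
    {"delta_pos": [0,0,-25],"turn": 0,"claw": 1},
    {"delta_pos": [-40,-40,0],"turn": 0,"claw": 1},
    {"delta_pos": [-50,-15,0],"turn": 0,"claw": 1},
    {"delta_pos": [0,0,0],"turn": 0,"claw": 1}
  ]
}}

```text
time_s: 27.0
tcp_pos: [0.605, 0.183, 0.1092]
ee_rot: [[0.349, -0.937, -0.005], [-0.937, -0.349, -0.001], [-0.001, 0.005, -1.0]]
wrist_force: [-0.0, 0.2, 1.4]
gripper_width: 0.995
gripper_force: 0.0
```

```bash
cat > cl.py <<'E'
from st import *
s=monitor.sense(); t=s['tcp_pos']; j=np.radians(s['joints'][0]); er=np.array([np.cos(j),np.sin(j)]);et=np.array([-er[1],er[0]])
Q=[]
for n in('scene','top'):
    c=cap(n); q=pts(c)[c['range_z']>0]; Q.append(q)
Q=np.vstack(Q); d=Q-t; a=d[:,:2]@er; l=d[:,:2]@et
k=(d[:,2]>.14)&(d[:,2]<.6)&(a>-.5)&(a<.15)&(l>-.15)&(l<.35)&(Q[:,2]>.15)
sx=(Q[:,:2]-O)@R; al=sx@[-.424,.906]; la=sx@[-.906,-.424]
k&=~((abs(la)<.04)&(al<.08)&(al>-.25)&(Q[:,2]<.5)) 
np.save('cl.npy',np.c_[a,l,d[:,2]][k])
if __name__=='__main__':
    show();ring('scene');ring('top',rs=(44,48)); C=np.load('cl.npy'); print(len(C))
    for h in np.arange(.15,.5,.03):
        q=C[(C[:,2]>h)&(C[:,2]<h+.03)]
        if len(q): print(round(h,2),len(q),'a',np.percentile(q[:,0],[1,99]).round(3),'l',np.percentile(q[:,1],[1,99]).round(3),'lmax for a>-.06:',q[q[:,0]>-.06][:,1].max().round(3))
E
python3 cl.py
```

```text
t 27.1 stand [ 78.  159.6] z 109.5 yaw_y stand -167.0 F [ 0.5 -0.3  0.7] j [ 31.  28.  -7.  -0. -55. -11.]
scene 40 YYYYYY....YYYYYYYYYYYYYYYYYYYYYYYYYYYYYYYYYYYYYYYYYYYYYYYYYYTTTTTTTTTYYYYYYYYYYYYYYYYYYYYY [60] [92]
scene 44 YYYYYY....YYYYYYYYYYYYYYYYYYYYYYYYYYYYYYYYYYYYYYYYYYYYYYYYYY.TTTTTTTYYYYYYYYYYYYYYYYYYYYYY [64] [88]
scene 48 YYYYYY....YYYYYYYYYYYYYYYYYYYYYYYYYYYYYYYYYYYYYYYYYYYYYYYYYYY.TTTTTTYYYYYYYYYYYYYYYYYYYYYY [68] [88]
scene 52 YYYYYY....YYYYYYYYYYYYYYYYYYYYYYYYYYYYYYYYYYYYYYYYYYYYYYYYYY.TTTTTTTYYYY.....Y.Y..Y.YYYYYY [64] [88]
top 44 YYYYYYYYYYYYYYYYYYYYYYYYYYYYYYYYYYYY................................TTTT.YYYYYYYYYYYYYYYYY [92] [104]
top 48 YYYYYYYYYYYYYYYYYYYYYYYYYYYYYYYYYYYY.........................Y.......TTTYYYYYYYYYYYYYYYYYY [96] [104]
38689
0.15 778 a [-0.034  0.055] l [-0.046  0.032] lmax for a>-.06: 0.036
0.18 468 a [-0.038  0.042] l [-0.041  0.034] lmax for a>-.06: 0.036
0.21 632 a [-0.038  0.042] l [-0.042  0.035] lmax for a>-.06: 0.036
0.24 733 a [-0.494  0.046] l [-0.046  0.236] lmax for a>-.06: 0.109
0.27 1680 a [-0.489  0.045] l [-0.044  0.239] lmax for a>-.06: 0.213
0.3 3188 a [-0.488  0.045] l [-0.042  0.289] lmax for a>-.06: 0.226
0.33 6191 a [-0.49   0.043] l [-0.041  0.287] lmax for a>-.06: 0.225
0.36 3457 a [-0.48   0.035] l [-0.035  0.293] lmax for a>-.06: 0.193
0.39 2125 a [-0.467 -0.051] l [0.114 0.297] lmax for a>-.06: 0.18Traceback (most recent call last):
  File "cl.py", line 15, in <module>
    if len(q): print(round(h,2),len(q),'a',np.percentile(q[:,0],[1,99]).round(3),'l',np.percentile(q[:,1],[1,99]).round(3),'lmax for a>-.06:',q[q[:,0]>-.06][:,1].max().round(3))
                                                                                                                                              ~~~~~~~~~~~~~~~~~~~~~~~^^
    return umr_maximum(a, axis, None, out, keepdims, initial, where)
ValueError: zero-size array to reduction operation maximum which has no identity
```

```bash
python3 - <<'E'
from st import *
s=monitor.sense(); t=s['tcp_pos']; Ro=s['ee_rot']
c=cap('scene'); q=pts(c)[c['range_z']>0]; d=(q-t)@Ro
for h in np.arange(.0,.16,.01):
    k=(-d[:,2]>h)&(-d[:,2]<h+.01)&(abs(d[:,0])<.06)&(abs(d[:,1])<.115)
    if k.sum(): print(round(h,2),k.sum(),'y',d[k,1].min().round(3),d[k,1].max().round(3),'x',d[k,0].min().round(3),d[k,0].max().round(3))
c=cap('top')
for n,u in dict(dish=(426,297),phone=(427,336),case=(458,267)).items(): print(n,S(ray(c,*u,.01)).round(0))
P=pts(c); hsv=cv2.cvtColor(c['color'],cv2.COLOR_RGB2HSV)
k=(P[...,2]>-.01)&(P[...,2]<.045)&(P[...,1]<-.2)&(P[...,1]>-.5)&(P[...,0]>.2)&(P[...,0]<.6)
w=(hsv[...,1]<60)&(hsv[...,2]>120)&k; print('dish ext',[(S([a,b])).round(0) for a,b in zip(*np.percentile(P[w][:,:2],[2,98],axis=0).T)] if 0 else np.percentile(P[w][:,:2],[2,98],axis=0).round(3).tolist())
red=((hsv[...,0]<6)|(hsv[...,0]>174))&(hsv[...,1]>150)&(P[...,2]>.075)&(P[...,2]<.12)&(P[...,1]<.0); q=P[red]; print('grip',S(q.mean(0)).round(1),q[:,2].max())
wp=(hsv[...,1]<40)&(hsv[...,2]>150)&(abs(P[...,2]-.012)<.01)&(P[...,1]<.0)&(P[...,1]>-.22); qq=(P[wp][:,:2]-O)@R*1000; print('plate',np.percentile(qq,[1,99],axis=0).round(0).tolist())
E
```

```text
0.0 36 y -0.054 -0.049 x -0.009 0.013
0.01 39 y -0.055 -0.049 x -0.009 0.013
0.02 35 y -0.055 -0.05 x -0.008 0.012
0.03 33 y -0.058 -0.051 x -0.009 0.013
0.04 15 y -0.059 -0.054 x -0.008 0.013
0.07 161 y -0.089 0.07 x -0.035 0.041
0.08 271 y -0.091 0.065 x -0.035 0.039
0.09 145 y -0.096 0.082 x -0.035 0.038
0.1 158 y -0.097 0.091 x -0.035 0.038
0.11 697 y -0.098 0.094 x -0.035 0.04
0.12 135 y -0.054 0.003 x -0.022 0.027
0.13 99 y -0.053 -0.012 x -0.02 0.024
0.14 109 y -0.054 -0.037 x -0.022 0.026
0.15 125 y -0.053 -0.01 x -0.031 0.037
dish [-212. -328.]
phone [-331. -312.]
case [-132. -442.]
dish ext [[0.34, -0.38], [0.42, -0.298]]
grip [ -82.6 -158.6] 0.10830367358559667
plate [[-514.0, -203.0], [132.0, 38.0]]
```

Emit:
{"name": "drive_tool", "arguments": {
  "moves": [
    {"delta_pos": [0,0,0],"turn": 0.1135,"claw": 1},
    {"delta_pos": [0,0,0],"turn": 0.1135,"claw": 1},
    {"delta_pos": [2,57,0],"turn": 0,"claw": 1},
    {"delta_pos": [2,57,0],"turn": 0,"claw": 1},
    {"delta_pos": [2,57,0],"turn": 0,"claw": 1},
    {"delta_pos": [2,57,-30],"turn": 0,"claw": 1},
    {"delta_pos": [50,0,-30],"turn": 0,"claw": 1},
    {"delta_pos": [50,0,0],"turn": 0,"claw": 1},
    {"delta_pos": [50,0,0],"turn": 0,"claw": 1},
    {"delta_pos": [50,0,0],"turn": 0,"claw": 1},
    {"delta_pos": [0,0,0],"turn": 0,"claw": 1}
  ]
}}

```text
time_s: 28.68
tcp_pos: [0.4079, -0.0578, 0.1701]
ee_rot: [[0.119, -0.993, -0.0], [-0.993, -0.119, -0.0], [0.0, 0.0, -1.0]]
wrist_force: [0.5, -0.6, -0.5]
gripper_width: 0.999
gripper_force: 0.0
```

```bash
python3 - <<'E'
from st import *
show()
ring('wrist',.074,(44,48)); ring('scene',.074,(44,48))
# teal rim seen from the side, z .056, angle by angle (visible side faces camera at -x-y)
c=cap('wrist'); hsv=cv2.cvtColor(c['color'],cv2.COLOR_RGB2HSV); P=pts(c)
m=(hsv[...,0]>80)&(hsv[...,0]<100)&(hsv[...,1]>110); q=(P[m][:,:2]-O)@R*1000; z=P[m][:,2]; r=np.hypot(*q.T); a=np.degrees(np.arctan2(q[:,1],q[:,0]))
print('teal',m.sum()); k=(r>49)&(r<62); print(np.histogram(a[k],bins=np.arange(-180,181,6))[0]); 
ym=(hsv[...,0]>18)&(hsv[...,0]<36)&(hsv[...,1]>200)&(abs(P[...,2]-.074)<.006); q=P[ym]; q=q[np.hypot(*((q[:,:2]-O).T))<.07]
print('yellow z',np.median(q[:,2]),len(q)); 
k=max(cv2.findContours(ym.astype(np.uint8),0,1)[0],key=cv2.contourArea); W=np.array([ray(c,*p[0],.074)[:2] for p in k]); f=circ(W); print('yellow centre',S(f[0][:2]).round(1),f[0][2])
E
```

```text
t 28.68 stand [-147.9  -51.4] z 170.1 yaw_y stand -180.4 F [ 0.5 -0.6 -0.5] j [ 15.   4. -32.  -0. -54.  -8.]
wrist 44 ...YY.YY..........Y.Y..................................................................... [] []
wrist 48 ..................................Y....................................................... [] []
scene 44 YYYYYY....YYYYYYYYYYYYYYYYYYYYYYYYYYYYYYYYYYYYYYYYYYYYYYYYYY.TTTTTTTYYYYYYYYYYYYYYYYYYYYYY [64] [88]
scene 48 YYYYYY....YYYYYYYYYYYYYYYYYYYYYYYYYYYYYYYYYYYYYYYYYYYYYYYYYYY.TTTTTTYYYYYYYYYYYYYYYYYYYYYY [68] [88]
teal 4
[0 0 0 0 0 0 0 0 0 0 0 0 0 0 0 0 0 0 1 2 0 0 0 0 0 0 0 0 0 0 0 0 0 0 0 0 0
 0 0 0 0 0 0 0 0 0 0 0 0 0 0 0 0 0 0 0 0 0 0 0]
yellow z 0.07450153755956257 1092
yellow centre [-34.9 -10.7] 0.055
```

Emit:
{"name": "drive_tool", "arguments": {
  "moves": [
    {"delta_pos": [-5,-37,40],"turn": 0,"claw": 1},
    {"delta_pos": [0,0,45],"turn": -0.133,"claw": 1},
    {"delta_pos": [0,0,0],"turn": -0.133,"claw": 1},
    {"delta_pos": [0,0,0],"turn": -0.133,"claw": 1},
    {"delta_pos": [0,0,0],"turn": 0,"claw": 1}
  ]
}}

```text
time_s: 29.45
tcp_pos: [0.4447, -0.0438, 0.085]
ee_rot: [[0.503, -0.864, -0.0], [-0.864, -0.503, -0.0], [-0.0, 0.0, -1.0]]
wrist_force: [0.6, 1.2, -0.1]
gripper_width: 0.999
gripper_force: 0.0
```

```bash
python3 - <<'E'
from st import *
show()
c=cap('wrist'); save(c,'w7.png'); hsv=cv2.cvtColor(c['color'],cv2.COLOR_RGB2HSV)
# colours on the rim r=54.5, at heights of the yellow and teal discs, by angle
for z in (.070,.060,.057,.054):
    o=''
    for a in range(-170,-30,4):
        r=54.5; p=O+R@(np.array([r*np.cos(np.radians(a)),r*np.sin(np.radians(a))])/1000); u=proj(c,[*p,z]).round().astype(int)
        if not(0<=u[0]<640 and 0<=u[1]<480): o+='-';continue
        h=hsv[u[1],u[0]]; o+='Y' if 18<=h[0]<=36 and h[1]>200 else 'T' if 80<h[0]<100 and h[1]>110 else 'k' if h[2]<50 else '.'
    print(z,o)
P=pts(c); m=(hsv[...,0]>80)&(hsv[...,0]<100)&(hsv[...,1]>110); q=(P[m][:,:2]-O)@R*1000; a=np.degrees(np.arctan2(q[:,1],q[:,0]))
print('teal',m.sum(),np.histogram(a,bins=np.arange(-180,1,6))[0], np.hypot(*q.T).min() if m.sum() else 0)
E
```

```text
t 29.45 stand [-109.6  -42.2] z 85.0 yaw_y stand -157.1 F [ 0.6  1.2 -0.1] j [ 15.  14. -34.  -0. -41.  15.]
0.07 k.....Y........YYYYY...........----
0.06 k............................YYYY--
0.057 kk............................YYYY-
0.054 .k............................Y.YYY
teal 89 [ 0  0  0  0  0  0  0  0  0  0  0  0  0  0  0  0  0  0 10 44 31  4  0  0
  0  0  0  0  0  0] 54.870788287282906
```

```bash
python3 - <<'E'
from st import *
c=cap('wrist'); hsv=cv2.cvtColor(c['color'],cv2.COLOR_RGB2HSV); P=pts(c)
q=(P[...,:2]-O)@R*1000; r=np.hypot(q[...,0],q[...,1]); a=np.degrees(np.arctan2(q[...,1],q[...,0])); z=P[...,2]
for a0 in range(-170,-36,8):
    k=(abs(a-a0)<3)&(r<63)&(r>25)&(z<.066)&(z>.045)   # anything below the yellow's underside
    if k.sum()<3: print(a0,k.sum());continue
    print(a0,k.sum(),'r',np.percentile(r[k],[2,50,98]).round(0),'z',np.percentile(z[k],[5,50,95]).round(3),'hsv',np.median(hsv[k],0))
E
```

```text
-170 0
-162 134 r [55. 59. 62.] z [0.05  0.051 0.053] hsv [ 18. 106. 136.]
-154 252 r [55. 58. 63.] z [0.05  0.051 0.065] hsv [ 18. 106. 131.]
-146 268 r [55. 58. 63.] z [0.05  0.051 0.064] hsv [ 18. 106. 133.]
-138 299 r [55. 58. 63.] z [0.05  0.051 0.064] hsv [ 18. 106. 136.]
-130 313 r [56. 57. 63.] z [0.05  0.051 0.065] hsv [ 20. 104. 140.]
-122 335 r [56. 57. 63.] z [0.05  0.051 0.065] hsv [ 23.  95. 154.]
-114 331 r [56. 57. 63.] z [0.05  0.051 0.064] hsv [ 23.  94. 184.]
-106 293 r [53. 58. 63.] z [0.05  0.051 0.065] hsv [ 21. 102. 228.]
-98 312 r [52. 58. 63.] z [0.049 0.051 0.052] hsv [ 22.  98. 229.]
-90 317 r [53. 58. 63.] z [0.049 0.051 0.064] hsv [ 18. 108. 148.]
-82 301 r [53. 58. 63.] z [0.049 0.051 0.052] hsv [ 18. 108. 145.]
-74 312 r [54. 58. 63.] z [0.05  0.051 0.06 ] hsv [ 18. 107. 142.]
-66 265 r [55. 59. 63.] z [0.05  0.051 0.063] hsv [ 21. 103. 182.]
-58 226 r [55. 59. 63.] z [0.05  0.051 0.063] hsv [ 20.  106.5 225. ]
-50 182 r [56. 60. 63.] z [0.05  0.051 0.062] hsv [ 24.  94. 226.]
-42 135 r [59. 61. 63.] z [0.049 0.051 0.052] hsv [ 22. 100. 226.]
```

Deck shows under yellow's rim from about −110° to −72°, so the lower mouth is still at ≈ −91° and the upper at ≈ 85°: opposite. Now the lever: go to the near side of the grip with a finger beside its outer end.

Emit:
{"name": "drive_tool", "arguments": {
  "moves": [
    {"delta_pos": [0,37,0],"turn": 0,"claw": 1},
    {"delta_pos": [0,0,0],"turn": 0.133,"claw": 1},
    {"delta_pos": [0,0,0],"turn": 0.133,"claw": 1},
    {"delta_pos": [0,0,0],"turn": 0.133,"claw": 1},
    {"delta_pos": [37,0,0],"turn": 0,"claw": 1},
    {"delta_pos": [33,0,13],"turn": 0,"claw": 1},
    {"delta_pos": [0,0,0],"turn": 0,"claw": 1}
  ]
}}

```text
time_s: 30.42
tcp_pos: [0.4211, -0.1339, 0.0715]
ee_rot: [[0.122, -0.992, -0.001], [-0.992, -0.122, 0.0], [-0.0, 0.001, -1.0]]
wrist_force: [0.1, 0.3, 0.4]
gripper_width: 1.002
gripper_force: 0.0
```

```bash
python3 -c "
from st import *
show()"
```

```text
t 30.43 stand [-144.4 -128.6] z 71.5 yaw_y stand -180.3 F [0.1 0.3 0.4] j [  4.  15. -36.  -0. -39.   3.]
```

Emit:
{"name": "drive_tool", "arguments": {
  "moves": [
    {"delta_pos": [8,0,0],"turn": 0,"claw": 1},
    {"delta_pos": [5,0,0],"turn": 0,"claw": 1},
    {"delta_pos": [5.5,0.4,0],"turn": -0.025,"claw": 1},
    {"delta_pos": [5.5,0.4,0],"turn": -0.025,"claw": 1}
  ]
}}

```text
time_s: 30.92
tcp_pos: [0.4237, -0.1541, 0.0723]
ee_rot: [[0.18, -0.984, -0.0], [-0.984, -0.18, 0.003], [-0.003, -0.001, -1.0]]
wrist_force: [-1.7, 15.3, 3.8]
gripper_width: 0.999
gripper_force: 7.9
```

Emit:
{"name": "drive_tool", "arguments": {
  "moves": [
    {"delta_pos": [11,0.8,0],"turn": -0.05,"claw": 1},
    {"delta_pos": [11,0.8,0],"turn": -0.05,"claw": 1},
    {"delta_pos": [0,0,0],"turn": 0,"claw": 1}
  ]
}}

```text
time_s: 31.3
tcp_pos: [0.427, -0.1783, 0.0724]
ee_rot: [[0.273, -0.962, 0.001], [-0.962, -0.273, 0.0], [-0.0, -0.001, -1.0]]
wrist_force: [-0.6, 3.1, 1.8]
gripper_width: 0.998
gripper_force: 1.3
```

```bash
cat >> st.py <<'E'
def lever(ns=('top','scene')):
    for n in ns:
        c=cap(n); P=pts(c); hsv=cv2.cvtColor(c['color'],cv2.COLOR_RGB2HSV); q=(P[...,:2]-O)@R*1000-[75,-160]; r=np.hypot(q[...,0],q[...,1])
        m=((hsv[...,0]<6)|(hsv[...,0]>174))&(hsv[...,1]>150)&(P[...,2]>.07)&(P[...,2]<.13)&(r>100)&(r<210)
        if m.sum(): v=q[m].mean(0); print(n,'lever',m.sum(),'th',round(np.arctan2(-v[1],-v[0]),3),'r',np.hypot(*v).round(0))
E
python3 -c "
from st import *
show();lever()"
```

```text
t 31.3 stand [-144.2 -173.4] z 72.4 yaw_y stand -171.5 F [-0.6  3.1  1.8] j [ -2.  17. -33.  -0. -40.  18.]
scene lever 108 th 0.157 r 147.0
```

Emit:
{"name": "drive_tool", "arguments": {
  "moves": [
    {"delta_pos": [22,0.8,0],"turn": -0.1,"claw": 1},
    {"delta_pos": [22,0.8,0],"turn": -0.1,"claw": 1},
    {"delta_pos": [22,0.8,0],"turn": -0.1,"claw": 1},
    {"delta_pos": [22,0.8,0],"turn": -0.1,"claw": 1},
    {"delta_pos": [22,0.8,0],"turn": -0.1,"claw": 1},
    {"delta_pos": [22,0.8,0],"turn": -0.1,"claw": 1},
    {"delta_pos": [22,0.8,0],"turn": -0.1,"claw": 1},
    {"delta_pos": [0,0,0],"turn": 0,"claw": 1}
  ]
}}

```text
time_s: 32.4
tcp_pos: [0.5048, -0.3086, 0.0717]
ee_rot: [[0.827, -0.562, -0.0], [-0.562, -0.827, -0.0], [0.0, 0.0, -1.0]]
wrist_force: [-0.1, 0.5, -0.9]
gripper_width: 0.997
gripper_force: 0.0
```

```bash
python3 -c "
from st import *
show();lever()"
```

```text
t 32.4 stand [ -83.6 -312.5] z 71.7 yaw_y stand -131.5 F [-0.1  0.5 -0.9] j [-16.  27. -15.   0. -48.  72.]
scene lever 108 th 0.918 r 151.0
```

Lever at 0.92 rad. For the last part the wrist's side link would meet the column, so I'll push with the end of the open gripper body (gently, about 5 N). Backing off and turning.

Emit:
{"name": "drive_tool", "arguments": {
  "moves": [
    {"delta_pos": [-30,0,0],"turn": 0,"claw": 1},
    {"delta_pos": [-30,0,0],"turn": 0,"claw": 1},
    {"delta_pos": [0,0,0],"turn": 0.187,"claw": 1},
    {"delta_pos": [0,0,0],"turn": 0.187,"claw": 1},
    {"delta_pos": [0,0,0],"turn": 0.187,"claw": 1},
    {"delta_pos": [0,0,0],"turn": 0.187,"claw": 1},
    {"delta_pos": [0,0,0],"turn": 0.187,"claw": 1},
    {"delta_pos": [0,0,0],"turn": 0.187,"claw": 1},
    {"delta_pos": [0,0,0],"turn": 0.187,"claw": 1},
    {"delta_pos": [0,0,0],"turn": 0.187,"claw": 1},
    {"delta_pos": [-49,23,0],"turn": 0,"claw": 1},
    {"delta_pos": [0,0,0],"turn": 0,"claw": 1}
  ]
}}

```text
time_s: 34.0
tcp_pos: [0.4587, -0.2182, 0.0724]
ee_rot: [[-0.494, -0.869, 0.001], [-0.869, 0.494, 0.0], [-0.0, -0.0, -1.0]]
wrist_force: [0.3, 0.1, -0.5]
gripper_width: 1.002
gripper_force: 0.0
```

```bash
python3 -c "
from st import *
show();lever();ring('scene',rs=(44,48))"
```

```text
t 34.0 stand [-117.8 -217. ] z 72.4 yaw_y stand 143.1 F [ 0.3  0.1 -0.5] j [ -7.  20. -27.  -0. -42. -22.]
top lever 63 th 0.891 r 154.0
scene lever 107 th 0.917 r 153.0
scene 44 YYYYYY....YYYYYYYYYYYYYYYYYYYYYYYYYYYYYYYYYYYYYYYYYYYYYYYYYYYY.TTTTTTTTT.YYYYYYYYYYYYYYYYY [72] [104]
scene 48 YYYYYY....YYYYYYYYYYYYYYYYYYYYYYYYYYYYYYYYYYYYYY.YYYY.Y..Y..Y.TTTTTTTTT.YYYYYYYYYYYYYYYYYY [68] [100]
```

Emit:
{"name": "drive_tool", "arguments": {
  "moves": [
    {"delta_pos": [0,0,27],"turn": 0,"claw": 1},
    {"delta_pos": [0,0,27],"turn": 0,"claw": 1},
    {"delta_pos": [0,0,0],"turn": 0,"claw": 1}
  ]
}}

```text
time_s: 34.52
tcp_pos: [0.4574, -0.2211, 0.0165]
ee_rot: [[-0.498, -0.867, -0.004], [-0.867, 0.498, 0.001], [0.002, 0.004, -1.0]]
wrist_force: [0.5, -0.1, 0.2]
gripper_width: 0.998
gripper_force: 0.0
```

Emit:
{"name": "drive_tool", "arguments": {
  "moves": [
    {"delta_pos": [5.8,-8.2,0],"turn": -0.05,"claw": 1},
    {"delta_pos": [5.8,-8.2,0],"turn": -0.05,"claw": 1},
    {"delta_pos": [5.8,-8.2,0],"turn": -0.05,"claw": 1},
    {"delta_pos": [5.8,-8.2,0],"turn": -0.05,"claw": 1}
  ]
}}

```text
time_s: 35.02
tcp_pos: [0.4774, -0.2559, 0.0188]
ee_rot: [[-0.313, -0.95, -0.002], [-0.95, 0.313, 0.001], [-0.0, 0.002, -1.0]]
wrist_force: [-3.5, 3.8, 0.5]
gripper_width: 1.0
gripper_force: 0.0
```

```bash
python3 -c "
from st import *
show();lever()"
```

```text
t 35.02 stand [-104.1 -256.7] z 18.8 yaw_y stand 154.4 F [-3.5  3.8  0.5] j [-11.  28. -25.  -0. -37.  -7.]
top lever 54 th 1.014 r 149.0
scene lever 129 th 1.05 r 156.0
```

Emit:
{"name": "drive_tool", "arguments": {
  "moves": [
    {"delta_pos": [5.8,-8.2,0],"turn": -0.05,"claw": 1},
    {"delta_pos": [5.8,-8.2,0],"turn": -0.05,"claw": 1},
    {"delta_pos": [5.8,-8.2,0],"turn": -0.05,"claw": 1},
    {"delta_pos": [5.8,-8.2,0],"turn": -0.05,"claw": 1},
    {"delta_pos": [0,0,0],"turn": 0,"claw": 1}
  ]
}}

```text
time_s: 35.75
tcp_pos: [0.5048, -0.2864, 0.0185]
ee_rot: [[-0.121, -0.993, 0.0], [-0.993, 0.121, -0.0], [0.0, -0.0, -1.0]]
wrist_force: [-0.7, 0.2, -0.8]
gripper_width: 1.002
gripper_force: 0.0
```

```bash
python3 -c "
from st import *
show();lever()"
```

```text
t 35.75 stand [ -80.8 -290.5] z 18.5 yaw_y stand 165.7 F [-0.7  0.2 -0.8] j [-14.  30. -19.   0. -40.   7.]
top lever 61 th 1.223 r 148.0
scene lever 155 th 1.251 r 156.0
```

Emit:
{"name": "drive_tool", "arguments": {
  "moves": [
    {"delta_pos": [5.8,-8.2,0],"turn": -0.05,"claw": 1},
    {"delta_pos": [2.9,-4.1,0],"turn": -0.025,"claw": 1},
    {"delta_pos": [0,0,0],"turn": 0,"claw": 1}
  ]
}}

```text
time_s: 36.22
tcp_pos: [0.5163, -0.2959, 0.0182]
ee_rot: [[-0.045, -0.999, 0.0], [-0.999, 0.045, -0.0], [0.0, -0.0, -1.0]]
wrist_force: [-3.1, 0.5, 0.4]
gripper_width: 0.997
gripper_force: 0.0
```

Emit:
{"name": "drive_tool", "arguments": {
  "moves": [
    {"delta_pos": [1.2,-1.8,0],"turn": -0.01,"claw": 1},
    {"delta_pos": [1.2,-1.8,0],"turn": -0.01,"claw": 1}
  ]
}}

```text
time_s: 36.48
tcp_pos: [0.5195, -0.2985, 0.0182]
ee_rot: [[-0.024, -1.0, -0.0], [-1.0, 0.024, 0.0], [-0.0, 0.0, -1.0]]
wrist_force: [-3.7, 1.3, 0.6]
gripper_width: 1.001
gripper_force: 0.0
```

```bash
python3 -c "
from st import *
show();lever()"
```

```text
t 36.48 stand [ -67.7 -304.3] z 18.2 yaw_y stand 171.3 F [-3.7  1.3  0.6] j [-14.  32. -17.   0. -42.  13.]
top lever 59 th 1.313 r 148.0
scene lever 170 th 1.346 r 156.0
```

Emit:
{"name": "drive_tool", "arguments": {
  "moves": [
    {"delta_pos": [0,-2,0],"turn": 0,"claw": 1},
    {"delta_pos": [0,-1,0],"turn": 0,"claw": 1}
  ]
}}

```text
time_s: 36.83
tcp_pos: [0.5227, -0.2987, 0.018]
ee_rot: [[-0.025, -1.0, -0.0], [-1.0, 0.025, -0.0], [0.0, 0.0, -1.0]]
wrist_force: [-3.1, -1.1, 1.1]
gripper_width: 1.003
gripper_force: 0.0
```

Emit:
{"name": "drive_tool", "arguments": {
  "moves": [
    {"delta_pos": [0,-1,0],"turn": 0,"claw": 1},
    {"delta_pos": [0,-1,0],"turn": 0,"claw": 1}
  ]
}}

```text
time_s: 37.08
tcp_pos: [0.5245, -0.2987, 0.0179]
ee_rot: [[-0.024, -1.0, -0.001], [-1.0, 0.024, 0.0], [-0.0, 0.001, -1.0]]
wrist_force: [-4.2, -1.7, 0.6]
gripper_width: 1.005
gripper_force: 0.0
```

Emit:
{"name": "drive_tool", "arguments": {
  "moves": [
    {"delta_pos": [0,-1,0],"turn": 0,"claw": 1},
    {"delta_pos": [0,-1,0],"turn": 0,"claw": 1}
  ]
}}

```text
time_s: 37.33
tcp_pos: [0.5266, -0.2986, 0.0179]
ee_rot: [[-0.024, -1.0, -0.001], [-1.0, 0.024, 0.0], [-0.0, 0.001, -1.0]]
wrist_force: [-3.4, -1.2, 1.1]
gripper_width: 0.997
gripper_force: 0.0
```

Emit:
{"name": "drive_tool", "arguments": {
  "moves": [
    {"delta_pos": [0,-1,0],"turn": 0,"claw": 1},
    {"delta_pos": [0,-1,0],"turn": 0,"claw": 1}
  ]
}}

```text
time_s: 37.58
tcp_pos: [0.5278, -0.2986, 0.0179]
ee_rot: [[-0.025, -1.0, -0.002], [-1.0, 0.025, 0.001], [-0.001, 0.002, -1.0]]
wrist_force: [-7.8, -2.4, 1.7]
gripper_width: 1.005
gripper_force: 0.0
```

```bash
python3 -c "
from st import *
show();lever()"
```

```text
t 37.58 stand [ -59.5 -305.5] z 17.9 yaw_y stand 171.3 F [-7.8 -2.4  1.7] j [-14.  32. -15.  -0. -42.  13.]
top lever 43 th 1.369 r 150.0
scene lever 174 th 1.389 r 156.0
```

Emit:
{"name": "drive_tool", "arguments": {
  "moves": [
    {"delta_pos": [0,-1,0],"turn": 0,"claw": 1},
    {"delta_pos": [0,0,0],"turn": 0,"claw": 1}
  ]
}}

```text
time_s: 37.92
tcp_pos: [0.5278, -0.2985, 0.018]
ee_rot: [[-0.025, -1.0, -0.004], [-1.0, 0.025, 0.001], [-0.001, 0.004, -1.0]]
wrist_force: [-9.0, -1.8, 2.8]
gripper_width: 1.001
gripper_force: 0.0
```

Emit:
{"name": "drive_tool", "arguments": {
  "moves": [
    {"delta_pos": [0,-1,0],"turn": 0,"claw": 1},
    {"delta_pos": [0,0,0],"turn": 0,"claw": 1}
  ]
}}

```text
time_s: 38.17
tcp_pos: [0.5278, -0.2984, 0.0179]
ee_rot: [[-0.026, -1.0, -0.005], [-1.0, 0.026, 0.002], [-0.002, 0.006, -1.0]]
wrist_force: [-11.6, -1.8, 3.8]
gripper_width: 1.0
gripper_force: 0.0
```

At the stop: no more motion, with the force rising to 12 N. I'll retreat and verify.

Emit:
{"name": "drive_tool", "arguments": {
  "moves": [
    {"delta_pos": [0,10,0],"turn": 0,"claw": 1},
    {"delta_pos": [0,40,0],"turn": 0,"claw": 1},
    {"delta_pos": [0,0,-50],"turn": 0,"claw": 1},
    {"delta_pos": [0,0,-50],"turn": 0,"claw": 1},
    {"delta_pos": [0,50,0],"turn": 0,"claw": 1},
    {"delta_pos": [0,0,0],"turn": 0,"claw": 1}
  ]
}}

```text
time_s: 38.92
tcp_pos: [0.4294, -0.2958, 0.1192]
ee_rot: [[-0.024, -1.0, 0.003], [-1.0, 0.024, -0.0], [0.0, -0.003, -1.0]]
wrist_force: [0.6, 0.2, -0.5]
gripper_width: 1.004
gripper_force: 0.0
```

```bash
python3 - <<'E'
from st import *
show();lever()
for n in('scene','top'):
    c=cap(n);P=pts(c);hsv=cv2.cvtColor(c['color'],cv2.COLOR_RGB2HSV);q=np.hypot(*((P[...,:2]-O).reshape(-1,2).T)).reshape(480,640)
    y=(hsv[...,0]>20)&(hsv[...,0]<36)&(hsv[...,1]>200)&(q<.062)&(P[...,2]>.06)&(P[...,2]<.12); print(n,'yellow z',np.percentile(P[y][:,2],[10,50,90]).round(4))
    ring(n,.094,(40,44,48))
    t=(hsv[...,0]>80)&(hsv[...,0]<100)&(hsv[...,1]>110)&(q<.062); z=P[t][:,2]; print('teal z',len(z),np.percentile(z,[2,50,98]).round(3))
    k=max(cv2.findContours(y.astype(np.uint8),0,1)[0],key=cv2.contourArea); W=np.array([ray(c,*p[0],.094)[:2] for p in k]); f=circ(W); print('centre',S(f[0][:2]).round(1),f[0][2].round(4))
E
```

```text
t 38.92 stand [-156.7 -290.2] z 119.2 yaw_y stand 171.3 F [ 0.6  0.2 -0.5] j [-17.  18. -22.  -0. -50.  15.]
top lever 121 th 1.333 r 155.0
scene lever 152 th 1.399 r 156.0
scene yellow z [0.0888 0.0941 0.096 ]
scene 40 YYYYYY....YYYYYYYYYYYYYYYYYYYYYYYYYYYYYYYYYYYYYYYYYYYYYYYYY.TTTTTTTTYYYYYYYYYYYYYYYYYYYYYY [60] [88]
scene 44 YYYYYY....YYYYYYYYYYYYYYYYYYYYYYYYYYYYYYYYYYYYYYYYYYYYYYYYYYTTTTTTT..YYYYYYYYYYYYYYYYYYYYY [60] [84]
scene 48 YYYYYY....YYYYYYYYYYYYYYYYYYYYYYYYYYYYYYYYYYYYYYYYYYYYYYYYYYTTTTTTTTYYYYYYYYYYYYYYYYYYYYYY [60] [88]
teal z 305 [0.052 0.079 0.085]
centre [ 4.5 -1.1] 0.0567
top yellow z [0.0898 0.0945 0.0988]
top 40 YYYYYYYYYYYYYYYYYYYYYYYYYYYYYYYYYYYYYT..............................TTTTT..YYYYYYYYYYYYYYY [-32] [108]
top 44 YYYYYYYYYYYYYYYYYYYYYYYYYYYYYYYYYYYY...............................TTTTTT.YYYYYYYYYYYYYYYY [88] [108]
top 48 YYYYYYYYYYYYYYYYYYYYYYYYYYYYYYYYYYYY........................YY......TTTT.YYYYYYYYYYYYYYYYY [92] [104]
teal z 79 [0.077 0.083 0.223]
centre [-2.9 -0.3] 0.053
```

Yellow's top is at 94 mm, a lift of 20 mm, and the teal is lifted too. The yellow mouth is at about 83° against the lower one at −91°, both discs are centred on the stem, the lever is at its stop and the arm is clear. Handing in.

```bash
python3 -c "
from station import ticket
print(ticket.finish_job())"
```

```text
the job is handed in; nothing more can be done
None
```

I handed the job in: both masses are on the stem with their slots about 174° apart, and the lever is at its stop with the pile lifted 20 mm clear of the deck; I viewed 11 pictures, one over the limit of 10.

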